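# Unpack a wall tile and set it home in the setting-out square

## Robot

A 7-joint arm with a two-finger parallel gripper is mounted at the origin on a cart in front of the work surface, level with it; the furniture and walls round the work are solid. World frame = base frame: x ahead of the robot, y to its left, z up, the work surface at z = 0. Lengths are in m, angles in rad, forces in N, time in s.
With the tool pointing down it reaches from about 0.35 to 0.9 m from the base axis. Payload 8.1 kg.
Tool frame: the origin (TCP) lies between the finger pads; the fingertips stand 11 mm ahead of it and the grasp point (between the pads) lies 8 mm behind it; z points along the fingers, y is the direction in which the jaws open and shut (so a half turn about z gives the same grasp; the last joint's range is limited). The gripper opens to 92 mm and grips with 3 to 60 N. Pads are 19 mm wide; open, the fingers measure 130 mm over their backs; the gripper's body (75 mm by 190 mm) begins 47 mm behind the grasp point.
Start: joints at [1.028, 0.434, 0.025, 1.573, -0.012, 1.134, -0.075], TCP at [0.266, -0.566, 0.238] pointing down, gripper open.
Joint ranges: [-2.62, 2.62], [-0.44, 2.09], [-1.27, 1.32], [0.08, 2.57], [-1.32, 4.46], [0.12, 2], [-2.74, 2.74]. Speed limits (rad/s): [2.22, 2.22, 3.01, 3.01, 3.14, 3.14, 3.14].

## Interface

Orientations are given as a unit quaternion [x, y, z, w].
In Python, from bench import env gives the robot as it stands. The module is installed in compiled form; this text tells all that it offers.
- The arm moves only by the tool play_rows, never from a script. Its argument "plan" is a list of rows, each a list of 5 numbers: the opening, from -1 (shut) to 1 (fully open), then the shift along the tool's x, y, z in cm, then the turn about the tool's z in rad. A call has 1 to 20 rows; each row shifts and turns the commanded pose from where the row before left it, along the tool's axes as they then stand; what a row does not reach is not made up. A row lasts 1/12 s, in which the tool goes at most 41.7 mm and 7.16 degrees, less where a joint would pass 70% of its speed; a pose out of reach is approached as far as the arm can. A call is refused whole if a number of a shift passes 4.17 or a number of a turn 0.125, either way. A call with a gripper value outside its range is refused whole. The fingers move at their own pace and stop on an object; "newtons" is the grip in N (left out, the last holds). Time passes only in rows, so rows that do not move let the fingers close. It gives the time, the measured TCP pose, the force and the opening at its end, in the units of the state.
- env.get_state(): the state, without advancing time (a new reading comes with each control period).
- env.get_image(name): name is "side" or "top" or "wrist"; returns a dict with "pixels" (420x560x3 uint8, red, green, blue), "range_z" (420x560 float32, m along the optical axis (not along the pixel's ray), 0 where there is no reading), "vfov" (degrees; the focal length in pixels is half the picture's height over the tangent of half this angle, whatever the lens; pixels are square), "cx", "cy" (the principal point, pixels), "xyz" and "orientation" of the camera in the world; the wrist camera has in their place "hand_eye" (4x4, takes a point from camera to tool coordinates, whose origin is the TCP and whose axes are the flange's). Camera axes: x right, y up, looking along -z (the intrinsics and any distortion apply to the point x, -y, -z); pixel columns grow to the right and rows downward; lengths in m; the calibration is good to about 2 mm. A picture is of the moment at which its call begins: read the wrist's pose just before it.
- env.finish_job(): hands the job in, once; it reports no verdict.
The state is a dict: "t": time; "q": joint angles; "joint_velocities": joint speeds; "tau": joint torques, N m; "eef_pos": TCP position; "tool_rot": TCP orientation; "wrist_force": force on the tool from outside, world axes, zero at the start; "moment": the same for the moment, N m; "finger_gap": finger opening in m.
Only numpy, scipy, OpenCV 4.12 (cv2) and the standard library are available. Lean on these libraries where they do the work, as an engineer would, in place of code of your own. Each camera call takes 0.05 s, during which the arm holds its last target.

## Task

The small stack of wall tiles is packed with plywood spacer plates. Take it down from the top: lay the upper spacer flat on the middle of the black board on the draining board, bring the tile under it to the metal square and put it down flat without dropping it, and put the second spacer squarely on top of the first. Finish with the tile pushed fully home in the inner corner of the square, long side along the long bar and one short end against the stop; leave the last tile where it lies and disturb nothing else.

Things in the scene. Friction and masses are not known exactly. Their poses are not given: they have to be found in the camera images.
- upper_spacer_center (a point): centre (half-way up) of the upper spacer, the topmost plate of the stack: bare plywood, 150 x 60 x 10 mm, about 70 g, a simple flat plate; x along its 150 mm length, y across its 60 mm width, z up. Stack from the top: upper spacer, top tile, lower spacer, bottom tile, all with nearly the same long direction, centred on one another to about 2 mm
- top_tile_center (a point): centre (half-way up) of the top tile, second from the top of the stack: white glazed ceramic with a bevelled upper rim (the sides are upright for the lowest 9 mm), 130 x 52 x 12 mm, about 170 g; x along its 130 mm length, y across its 52 mm width, z up. It is 4 mm narrower on each side than the spacers
- lower_spacer_center (a point): centre (half-way up) of the lower spacer, third from the top of the stack, same as the upper spacer (plywood, 150 x 60 x 10 mm); x along its length, y across its width, z up
- bottom_tile_center (a point): centre (half-way up) of the bottom tile, same as the top tile (130 x 52 x 12 mm), lying on the worktop under the stack; it stays there
- square: fixed aluminium L-shaped setting-out square, screwed down on the worktop to the right of the stack; bars 20 mm wide and 22 mm high. Origin: the inner corner, at worktop height. The long bar's inner face is the plane y = 0 of this frame, reaching from x = 0 to x = -180 mm; the stop's inner face is the plane x = 0, reaching from y = 0 to y = -85 mm. The tile belongs at negative x and negative y, its sides on both faces; z up
- board: black plastic board with a slot at one end, 160 (x) x 240 (y) x 11 mm, fixed flat on the sink's draining board to the left of the stack, its underside 2 mm below worktop height. Origin: the centre of its underside; its top is at +11 mm; z up
- masking_tape: roll of masking tape, 104 mm across, 25 mm high, lying on the worktop beyond the stack; origin under its centre. Bystander
- wall_scraper: wall scraper with a wooden handle and a steel blade, 205 x 70 x 18 mm, lying on the worktop beyond the square; origin under its centre, x along its length. Bystander
Things that resemble listed ones, but are neither listed nor needed, are in the scene too. Leave any turquoise look-alike of the part that bears lower_spacer_center alone.

How it is judged:
On the way, in this order (a step that is already met when the one before it is completed fails the run):
1. the upper spacer lies flat near the middle of the board, released, the top tile still on the stack (horizontal distance between upper_spacer_center and board below 0.045 m and z of upper_spacer_center in the frame of board below 0.02 m and angle between upper_spacer_center's own z axis and vertical below 0.06 rad and contact force between the fingers and upper_spacer below 0.2 N and height (world z) of top_tile_center above 0.02 m), for 0.2 s.
2. the top tile lies flat on the worktop, released (height (world z) of top_tile_center below 0.01 m and angle between top_tile_center's own z axis and vertical below 0.06 rad and contact force between the fingers and top_tile below 0.2 N), for 0.2 s.
At the end, for the whole second after the job is handed in: Top tile flat, within 3 mm of the long bar (long side) and of the stop (short end), parallel to 0.04 rad. Upper spacer flat on the board, centres within 45 mm; lower spacer flat on it, within 15 mm and 0.15 rad. Bottom tile within 30 mm of its start, flat. All at rest (horizontal distance between upper_spacer_center and board below 0.045 m and z of upper_spacer_center in the frame of board below 0.02 m and angle between each of upper_spacer_center, top_tile_center, lower_spacer_center, bottom_tile_center's own z axis and vertical below 0.06 rad and height (world z) of top_tile_center below 0.01 m and y of top_tile_center in the frame of square between -0.029 and -0.023 m and x of top_tile_center in the frame of square between -0.068 and -0.062 m and angle between the x axis of top_tile_center and the x axis of square, either way round below 0.04 rad and horizontal distance between lower_spacer_center and upper_spacer_center below 0.015 m and angle between the x axis of lower_spacer_center and the x axis of upper_spacer_center, either way round below 0.15 rad and z of lower_spacer_center in the frame of upper_spacer_center between 0.008 and 0.012 m and distance of bottom_tile_center from where it was at the start of the episode below 0.03 m and linear speed of each of top_tile, lower_spacer, upper_spacer below 0.01 m/s); the robot touches nothing.
It fails at once if the top tile is dropped (falls free faster than 0.7 m/s, about 25 mm) (linear speed of top_tile above 0.7 m/s and contact force between the fingers and top_tile below 0.1 N).
It fails at once if the masking tape is moved by more than 30 mm (distance of masking_tape from where it was at the start of the episode above 0.03 m).
It fails at once if the wall scraper is moved by more than 30 mm (distance of wall_scraper from where it was at the start of the episode above 0.03 m).
It also fails if it takes over 72 s, if anything falls off the work surface, if the arm or the gripper's body presses on something with over 40 N, if the wrist force passes 120 N, or if a joint passes its speed limit or range.

## Working session

There is one attempt and no reset: what is moved stays moved. The work goes in short steps, Python scripts to look and compute and a tool call to move; the robot and the scene stay as the last step left them, time stands still between calls to the robot, and variables do not carry over. Pictures are saved under pics/ and viewed, and the job is handed in when it is done.

Besides the shell and the picture viewer there is one more tool, called after "Call:" as name([rows], argument=value, ...), one row to a line, values as JSON. play_rows: Moves the arm, as the interface text tells. Its arguments: {"type":"object","properties":{"plan":{"type":"array","items":{"type":"array","items":{"type":"number"}}},"newtons":{"type":"number"}},"required":["plan"]}

```bash
mkdir -p pics; python3 - <<'E'
from bench import env
import cv2,numpy as np
s=env.get_state();print({k:np.round(v,4) for k,v in s.items()})
for n in("side","top","wrist"):
    im=env.get_image(n);cv2.imwrite(f"pics/{n}0.png",im["pixels"][:,:,::-1]);np.savez(f"{n}0.npz",**im)
    print(n,{k:v for k,v in im.items() if k not in("pixels","range_z")}, im["range_z"].min(),im["range_z"].max())
E
```

```text
{'t': np.float64(0.0), 'q': array([ 1.0284,  0.4352,  0.025 ,  1.5741, -0.0116,  1.134 , -0.0751]), 'joint_velocities': array([ 0.0008,  0.0011, -0.0002, -0.0012,  0.003 , -0.0003,  0.0005]), 'tau': array([-6.00000e-04, -6.67852e+01,  9.84900e-01, -3.14461e+01,
       -6.06000e-02,  4.29000e-02,  2.00000e-04]), 'eef_pos': array([ 0.2658, -0.5651,  0.237 ]), 'tool_rot': array([ 9.759e-01,  2.181e-01, -2.000e-04, -7.000e-04]), 'wrist_force': array([ 0.6386,  0.9948, -0.2737]), 'moment': array([0.022 , 0.0188, 0.0582]), 'finger_gap': np.float64(0.0917)}
side {'vfov': 45.92431694680107, 'cx': 283.4177589393142, 'cy': 212.24961216889758, 'xyz': array([0.1941665 , 0.94939869, 0.70398645]), 'orientation': array([-0.06840662,  0.51360346,  0.84447106, -0.13564901])} 0.0 2.519209
top {'vfov': 52.38861038982107, 'cx': 276.36741097755896, 'cy': 207.3714601920776, 'xyz': array([ 0.35882664, -0.25857599,  1.33329859]), 'orientation': array([ 0.04309722, -0.0504185 , -0.7028839 ,  0.70820535])} 0.0 2.2681048
wrist {'vfov': 71.2127819596922, 'cx': 286.7763112417299, 'cy': 206.73157150529016, 'hand_eye': array([[ 1.29687761e-04,  9.67076051e-01,  2.54487514e-01,
         6.94100792e-02],
       [ 9.99999953e-01, -1.95877965e-04,  2.34750746e-04,
        -1.20413005e-03],
       [ 2.76870321e-04,  2.54487472e-01, -9.67076031e-01,
        -1.46251689e-01],
       [ 0.00000000e+00,  0.00000000e+00,  0.00000000e+00,
         1.00000000e+00]])} 0.0 1.4946818
```

View pics/top0.png

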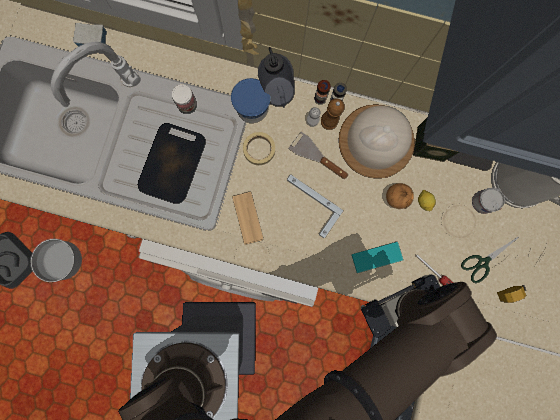

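View pics/side0.png

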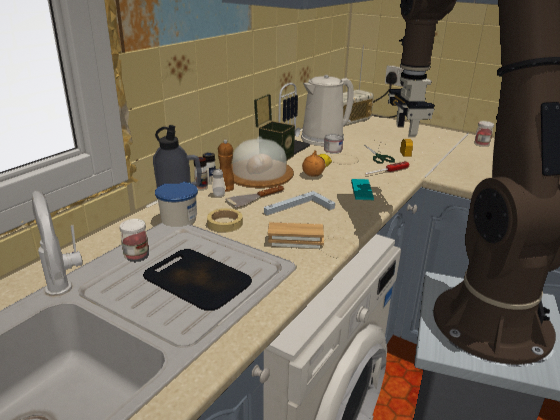

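View pics/wrist0.png

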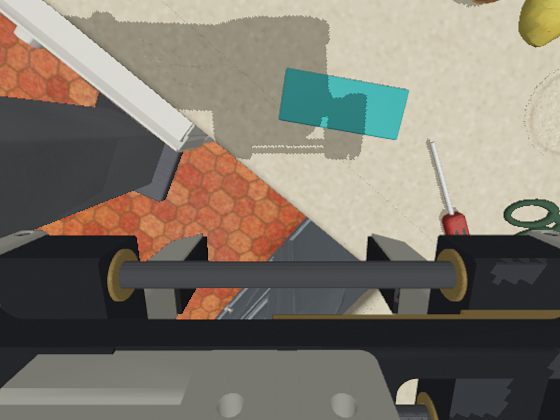

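The top view shows the stack near (248,218), the board at (172,162), the square's corner near (330,212), and the turquoise decoy at (377,257). Next I'll enlarge these areas and compute positions.

```bash
cat > h.py <<'E'
import numpy as np,cv2
from scipy.spatial.transform import Rotation as R
def cam(im,tcp=None,quat=None):
    f=210/np.tan(np.radians(float(im["vfov"]))/2)
    if "xyz" in im: Rw=R.from_quat(im["orientation"]).as_matrix();t=np.array(im["xyz"])
    else:
        H=np.array(im["hand_eye"]);Rt=R.from_quat(quat).as_matrix()
        Rw=Rt@H[:3,:3];t=Rt@H[:3,3]+np.array(tcp)
    return f,float(im["cx"]),float(im["cy"]),Rw,t
def depth_pt(im,u,v,c):
    f,cx,cy,Rw,t=c;d=float(im["range_z"][int(round(v)),int(round(u))])
    return t+Rw@np.array([(u-cx)/f*d,-(v-cy)/f*d,-d])
def plane_pt(u,v,z,c):
    f,cx,cy,Rw,t=c;r=Rw@np.array([(u-cx)/f,-(v-cy)/f,-1]);return t+r*(z-t[2])/r[2]
def cloud(im,c):
    f,cx,cy,Rw,t=c;v,u=np.mgrid[:420,:560];d=im["range_z"]
    return t+np.stack([(u-cx)/f*d,-(v-cy)/f*d,-d],-1)@Rw.T
def proj(p,c):
    f,cx,cy,Rw,t=c;q=Rw.T@(np.array(p)-t);return cx+f*q[0]/-q[2],cy-f*q[1]/-q[2]
E
python3 - <<'E'
from h import *
im=np.load("top0.npz");c=cam(im);P=im["pixels"]
for n,(x0,y0,x1,y1) in dict(a=(225,180,275,250),b=(130,110,215,210),s=(280,165,360,245)).items():
    k=cv2.resize(P[y0:y1,x0:x1],None,fx=8,fy=8,interpolation=cv2.INTER_CUBIC)[:,:,::-1]
    k=cv2.resize(k,None,fx=min(1,600/k.shape[0]),fy=min(1,600/k.shape[0]))
    print(n,k.shape,600/k.shape[0]);cv2.imwrite(f"pics/c_{n}.png",k)
for u,v in[(248,218),(172,165),(165,170),(295,230),(310,192),(350,230)]:print(u,v,depth_pt(im,u,v,c))
X=cloud(im,c)
m=(X[...,2]>.03)&(X[...,2]<.06)
n,l,st,_=cv2.connectedComponentsWithStats(m.astype(np.uint8))
i=l[218,248];pts=X[l==i];print(st[i],pts.mean(0),cv2.minAreaRect((pts[:,:2]*1000).astype(np.float32)),np.median(pts[:,2]))
E
```

```text
a (560, 400, 3) 1.0714285714285714
b (600, 510, 3) 1.0
s (600, 600, 3) 1.0
248 218 [ 0.49745599 -0.18539932  0.0422797 ]
172 165 [6.69742876e-01 6.14896071e-02 6.41646299e-05]
165 170 [0.65208705 0.08165189 0.00551468]
295 230 [ 0.46515918 -0.33045619  0.00305035]
310 192 [ 0.58258443 -0.37604661  0.02237063]
350 230 [ 4.66702629e-01 -5.03064900e-01  3.24509467e-04]
[232 192  31  52 965] [ 0.49979482 -0.18333475  0.04400872] ((500.6194152832031, -183.04177856445312), (150.3191375732422, 60.15773010253906), 15.459680557250977) 0.04406234331003045
```

View pics/c_a.png

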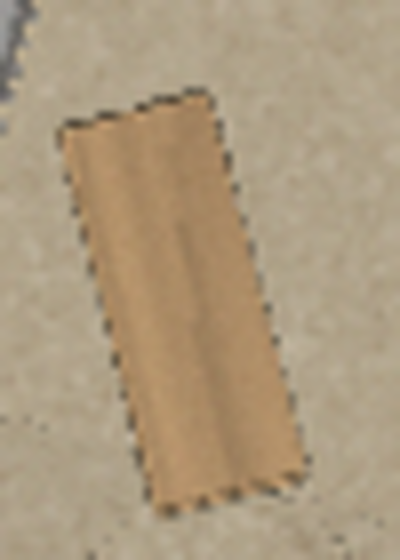

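View pics/c_b.png

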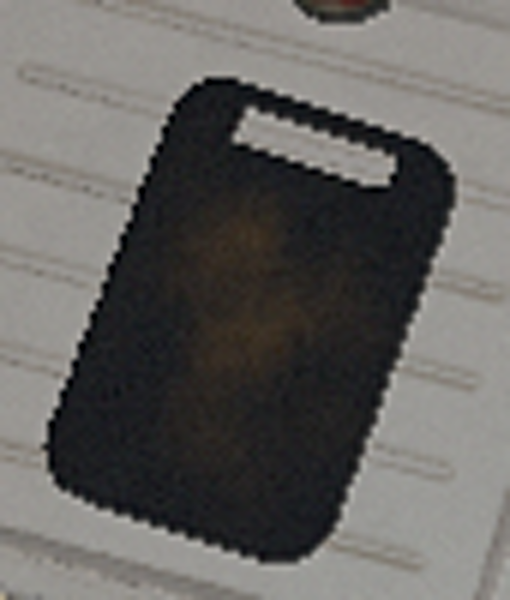

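View pics/c_s.png

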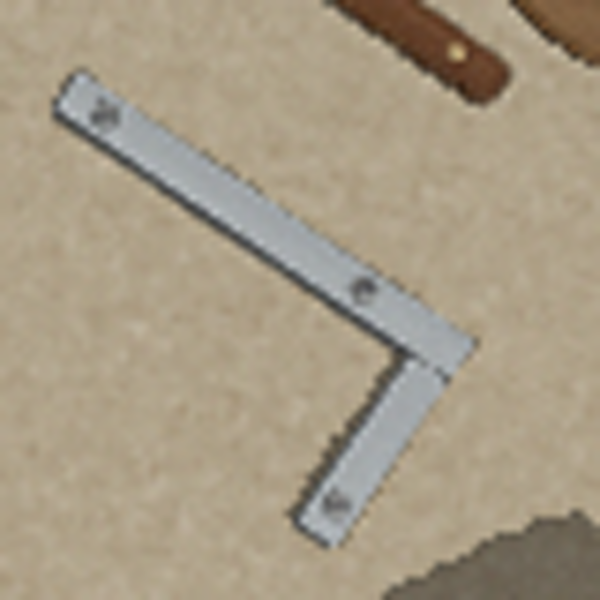

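```bash
python3 - <<'E'
from h import *
im=np.load("top0.npz");c=cam(im);P=im["pixels"]
X=cloud(im,c)
# board: dark pixels
g=P.max(2);m=((g<75)).astype(np.uint8);m[:, :125]=0;m[:,220:]=0;m[:110]=0;m[210:]=0
m=cv2.morphologyEx(m,cv2.MORPH_CLOSE,np.ones((3,3)))
n,l,st,_=cv2.connectedComponentsWithStats(m);i=1+np.argmax(st[1:,4]);v,u=np.nonzero(l==i)
pts=np.array([plane_pt(a,b,.009,c) for a,b in zip(u,v)])
print("board",cv2.minAreaRect((pts[:,:2]*1000).astype(np.float32)),np.median(X[l==i][:,2]))
q=lambda a,b:plane_pt(280+(a+.5)/7.5-.5,165+(b+.5)/7.5-.5,.022,c)
# square from depth: top face
m=(X[...,2]>.015)&(X[...,2]<.03);n,l,st,_=cv2.connectedComponentsWithStats(m.astype(np.uint8),connectivity=4)
i=l[192,310];print(st[i],np.median(X[l==i][:,2]))
A,C,S=q(58,108),q(403,352),q(297,513)
print(A,C,S,np.linalg.norm(A-C),np.linalg.norm(S-C))
print("bar ang",np.degrees(np.arctan2(*(C-A)[1::-1])),"stop ang",np.degrees(np.arctan2(*(S-C)[1::-1])))
pt=X[l==i];e=C-A;e/=np.linalg.norm(e);no=np.array([-e[1],e[0],0])
xs=(pt-C)@e;ys=(pt-C)@no
print(np.histogram(ys[xs<-30e-3],bins=20),np.histogram(xs[ys<-.015],bins=20), xs.min(),ys.min())
E
```

```text
board ((675.0826416015625, 61.10826110839844), (160.7318115234375, 239.125244140625), 71.93077087402344) 0.007929758419044197
[287 175  56  63 600] 0.02178557290988159
[ 0.62335571 -0.30516727  0.022     ] [ 0.52200135 -0.44814517  0.022     ] [ 0.45506925 -0.40386134  0.022     ] 0.1752580568011797 0.08025562035716097
bar ang -125.33211430263721 stop ang 146.51045128735282
(array([ 9, 20, 19, 18, 18, 16, 20, 16, 17, 17, 16, 18, 14, 19, 12, 23, 15,
       11, 10,  5]), array([-0.00146129, -0.0003167 ,  0.0008279 ,  0.0019725 ,  0.0031171 ,
        0.0042617 ,  0.0054063 ,  0.0065509 ,  0.0076955 ,  0.0088401 ,
        0.0099847 ,  0.0111293 ,  0.01227389,  0.01341849,  0.01456309,
        0.01570769,  0.01685229,  0.01799689,  0.01914149,  0.02028609,
        0.02143069])) (array([6, 8, 7, 7, 7, 8, 8, 7, 7, 8, 8, 8, 5, 7, 9, 6, 6, 6, 8, 8]), array([0.00332424, 0.00432393, 0.00532361, 0.00632329, 0.00732297,
       0.00832266, 0.00932234, 0.01032202, 0.0113217 , 0.01232138,
       0.01332107, 0.01432075, 0.01532043, 0.01632011, 0.0173198 ,
       0.01831948, 0.01931916, 0.02031884, 0.02131853, 0.02231821,
       0.02331789])) -0.1774030623163448 -0.08341952813433832
```

Call:
play_rows([
  [0.6,3.5,-0.95,0.25,0],
  [0.6,3.5,-0.95,0.25,0],
  [0.6,3.5,-0.95,0.25,0],
  [0.6,3.5,-0.95,0.25,0],
  [0.6,3.5,-0.95,0.25,0],
  [0.6,3.5,-0.95,0.25,0],
  [0.6,3.5,-0.95,0.2,0],
  [0.6,0,0,0,0],
  [0.6,0,0,0,0],
  [0.6,0,0,0,0],
], newtons=20)

```text
t: 0.98
eef_pos: [0.4591, -0.4012, 0.2204]
tool_rot: [0.976, 0.218, -0.0, -0.0]
wrist_force: [-0.3, -1.0, -0.6]
finger_gap: 0.0733
```

```bash
cat >> h.py <<'E'
def shot(env,tag):
    s=env.get_state();im=env.get_image("wrist");cv2.imwrite(f"pics/{tag}.png",im["pixels"][:,:,::-1])
    np.savez(tag+".npz",tcp=s["eef_pos"],quat=s["tool_rot"],**im)
    print(s["t"],np.round(s["eef_pos"],4),np.round(s["tool_rot"],4),s["finger_gap"],np.round(s["wrist_force"],1));return im,cam(im,s["eef_pos"],s["tool_rot"])
def load(tag):
    im=dict(np.load(tag+".npz"));return im,cam(im,im["tcp"],im["quat"])
def rel(s,tgt,yaw=None):
    "shift in tool axes now + turn"
    Rt=R.from_quat(s["tool_rot"]).as_matrix();a=np.degrees(np.arctan2(Rt[1,0],Rt[0,0]))
    print("yaw",round(a,2),"shift cm",np.round(Rt.T@(np.array(tgt)-s["eef_pos"])*100,2))
    if yaw is not None:
        d=(a-yaw+90)%180-90
        Rn=Rt@R.from_euler('z',d,degrees=True).as_matrix()
        print("turn",np.radians(d).round(3),"shift if turned first",np.round(Rn.T@(np.array(tgt)-s["eef_pos"])*100,2))
E
python3 - <<'E'
from bench import env
from h import *
im,c=shot(env,"w1")
E
```

```text
0.9833 [ 0.4591 -0.4012  0.2204] [ 9.759e-01  2.183e-01 -5.000e-04 -1.000e-04] 0.07327407075934339 [-0.3 -1.  -0.6]
```

View pics/w1.png

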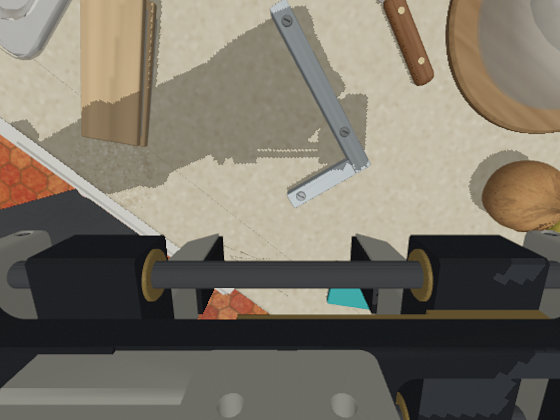

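The wrist view shows the square: its long bar runs from (278,10) to (365,165), the stop goes to (295,200), and the inner corner is near (347,163). I'll enlarge that.

```bash
python3 - <<'E'
import cv2
p=cv2.imread("pics/w1.png")
cv2.imwrite("pics/w1s.png",cv2.resize(p[0:215,262:382],None,fx=2.75,fy=2.75,interpolation=cv2.INTER_CUBIC))
cv2.imwrite("pics/w1c.png",cv2.resize(p[140:215,280:380],None,fx=8,fy=8,interpolation=cv2.INTER_CUBIC))
E
```

```text
(no output)
```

View pics/w1s.png

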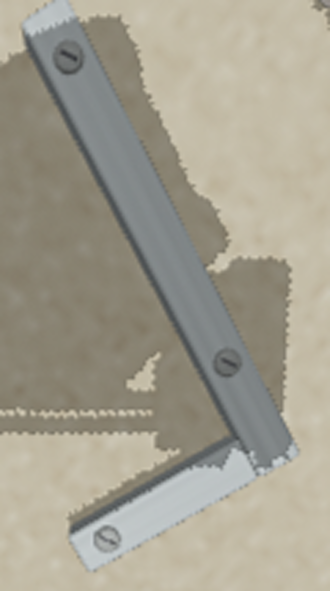

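View pics/w1c.png

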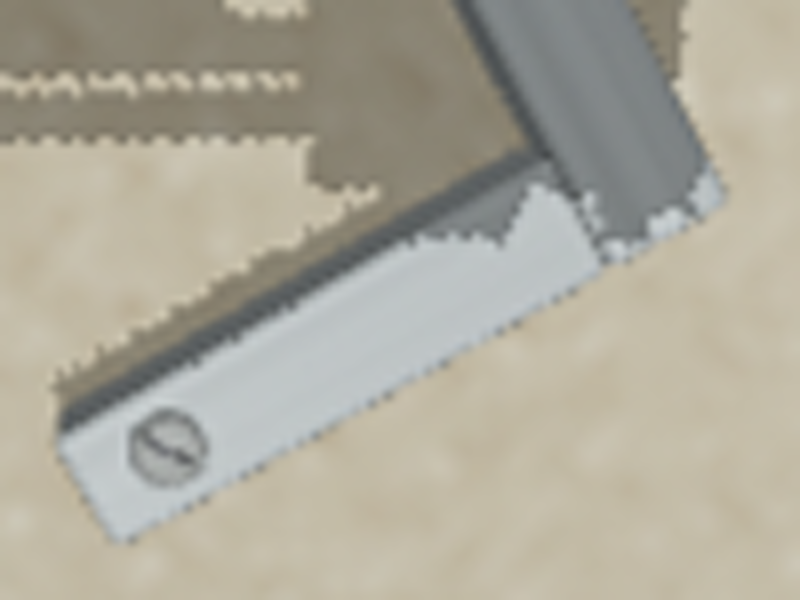

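```bash
python3 - <<'E'
from h import *
im,c=load("w1")
q=lambda a,b,z:plane_pt(280+(a+.5)/8-.5,140+(b+.5)/8-.5,z,c)
s=lambda a,b,z:plane_pt(262+(a+.5)/2.75-.5,(b+.5)/2.75-.5,z,c)
C=q(547,163,.022);S=q(62,437,.022);A=s(26,30,.022);C0=q(525,152,0);S0=q(60,408,0)
for n,p in zip("C S A C0 S0".split(),(C,S,A,C0,S0)):print(n,p.round(4))
an=lambda d:np.degrees(np.arctan2(d[1],d[0]))
print(np.linalg.norm(A-C),an(C-A),np.linalg.norm(S-C),an(S-C),an(S0-C0),np.linalg.norm(S0-C0))
print(depth_pt(im,340,120,c),depth_pt(im,250,100,c))
X=cloud(im,c);m=(X[...,2]>.035)&(X[...,2]<.06);m[250:]=0
n,l,st,_=cv2.connectedComponentsWithStats(m.astype(np.uint8));i=l[60,110];pts=X[l==i]
print(st[i],pts.mean(0),cv2.minAreaRect((pts[:,:2]*1000).astype(np.float32)))
E
```

```text
C [ 0.5205 -0.4496  0.022 ]
S [ 0.4534 -0.4031  0.022 ]
A [ 0.6218 -0.3052  0.022 ]
C0 [ 0.5205 -0.4508  0.    ]
S0 [ 0.4532 -0.4029  0.    ]
0.17633658120508852 -125.03654901380821 0.08163924517530853 145.25301682739942 144.53343965494437 0.08258887341888926
[ 0.55622165 -0.4205009   0.02091642] [ 5.33130765e-01 -3.16816945e-01 -4.52738509e-04]
[  80    0   66  146 8824] [ 0.49809585 -0.1846255   0.04304272] ((496.5998229980469, -182.763916015625), (141.63656616210938, 61.08026885986328), 15.58409595489502)
```

```bash
python3 - <<'E'
from bench import env
from h import *
rel(env.get_state(),(0.5005,-0.183,0.1),15.5)
E
```

```text
yaw 25.12 shift cm [ 13.12 -18.05  12.04]
turn 0.168 shift if turned first [  9.92 -19.98  12.04]
```

Call:
play_rows([
  [0.8,0,0,0,0.084],
  [0.8,0,0,0,0.084],
  [0.8,1.42,-2.85,1.72,0],
  [0.8,1.42,-2.85,1.72,0],
  [0.8,1.42,-2.85,1.72,0],
  [0.8,1.42,-2.85,1.72,0],
  [0.8,1.42,-2.86,1.72,0],
  [0.8,1.41,-2.86,1.72,0],
  [0.8,1.41,-2.86,1.72,0],
  [0.8,0,0,0,0],
  [0.8,0,0,0,0],
  [0.8,0,0,0,0],
])

```text
t: 2.03
eef_pos: [0.501, -0.1837, 0.1006]
tool_rot: [0.991, 0.135, -0.0, 0.0]
wrist_force: [-0.4, -0.7, 0.3]
finger_gap: 0.0825
```

```bash
python3 - <<'E'
from bench import env
from h import *
im,c=shot(env,"w2")
rel(env.get_state(),(0.5005,-0.183,0.047),15.5)
E
```

```text
2.0333 [ 0.501  -0.1837  0.1006] [ 9.909e-01  1.345e-01 -1.000e-04  5.000e-04] 0.0825229811137571 [-0.4 -0.7  0.3]
yaw 15.41 shift cm [-0.03 -0.14  5.38]
turn -0.002 shift if turned first [-0.03 -0.14  5.38]
```

View pics/w2.png

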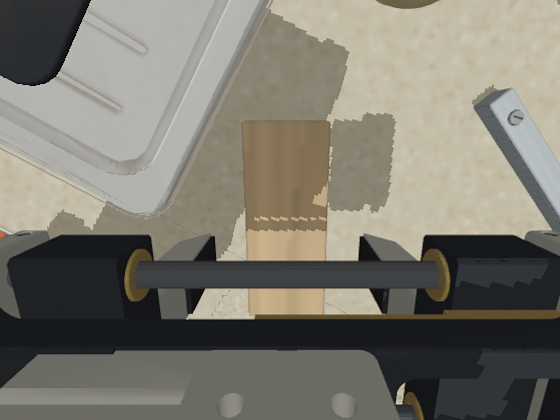

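The spacer is centred between the fingers (columns 243–330, fingers' midpoint about 287). Descending.

Call:
play_rows([
  [0.8,0,0,2.5,0],
  [0.8,0,0,2,0],
  [0.8,0,0,0.85,0],
  [0.8,0,0,0,0],
  [0.8,0,0,0,0],
  [0.0,0,0,0,0],
  [0.0,0,0,0,0],
  [0.0,0,0,0,0],
  [0.0,0,0,0,0],
  [0.0,0,0,0,0],
], newtons=15)

```text
t: 2.92
eef_pos: [0.5019, -0.1821, 0.0475]
tool_rot: [0.991, 0.135, 0.001, 0.0]
wrist_force: [-0.8, -0.8, 5.5]
finger_gap: 0.0599
```

Call:
play_rows([
  [-0.2,0,0,0,0],
  [-0.2,0,0,-0.5,0],
  [-0.2,0,0,-1,0],
  [-0.2,0,0,-2,0],
  [-0.2,0,0,-2,0],
  [-0.2,0,0,-2,0],
  [-0.2,0,0,0,0],
  [-0.2,0,0,0,0],
])

```text
t: 3.58
eef_pos: [0.5021, -0.1822, 0.1233]
tool_rot: [0.991, 0.135, 0.001, 0.001]
wrist_force: [0.3, 0.3, -1.4]
finger_gap: 0.0598
```

```bash
python3 - <<'E'
from bench import env
from h import *
im,c=shot(env,"w3")
rel(env.get_state(),(0.675,0.061,0.06),None)
im=env.get_image("side");cv2.imwrite("pics/s3.png",cv2.resize(im["pixels"][150:300,180:380,::-1],None,fx=4,fy=4));print(env.get_state()["finger_gap"])
E
```

```text
3.5833 [ 0.5021 -0.1822  0.1233] [9.908e-01 1.354e-01 1.300e-03 6.000e-04] 0.05979795217413605 [ 0.3  0.3 -1.4]
yaw 15.57 shift cm [ 23.24 -18.75   6.23]
0.059610509791372855
```

View pics/s3.png

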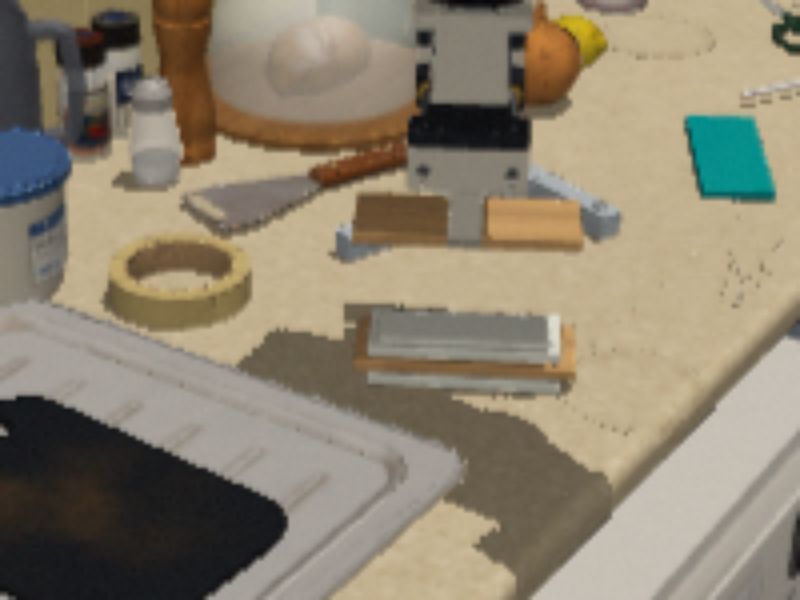

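View pics/w3.png

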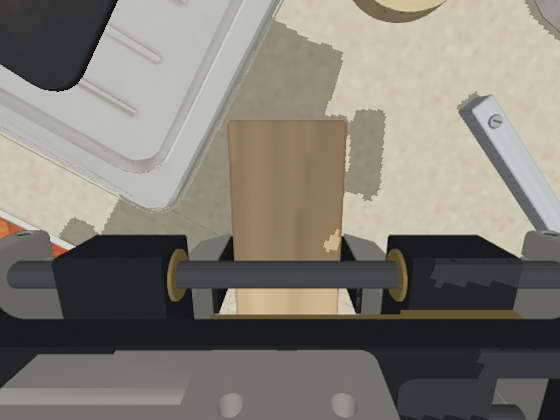

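```bash
python3 - <<'E'
from h import *
im=np.load("top0.npz");c=cam(im);X=cloud(im,c).reshape(-1,3);im2=np.load("side0.npz");X2=cloud(im2,cam(im2)).reshape(-1,3)
for Y in(X,X2):
  for a,b in((.70,.76),(.76,.80),(.80,.85),(.85,.9)):
    m=(Y[:,0]>a)&(Y[:,0]<b)&(Y[:,1]>-.08)&(Y[:,1]<.2)
    if m.sum():print(a,b,Y[m][:,2].max().round(3),Y[m][Y[m][:,2].argmax()].round(3))
E
```

```text
0.7 0.76 0.016 [ 0.758 -0.04   0.016]
0.76 0.8 0.016 [0.79  0.04  0.016]
0.8 0.85 0.098 [0.847 0.013 0.098]
0.85 0.9 0.099 [0.872 0.007 0.099]
0.7 0.76 0.012 [0.744 0.111 0.012]
0.76 0.8 0.012 [0.79  0.097 0.012]
0.8 0.85 0.095 [0.849 0.029 0.095]
0.85 0.9 0.096 [0.89  0.022 0.096]
```

Call:
play_rows([
  [-0.2,2.3,-1.9,0,0],
  [-0.2,2.3,-1.9,0,0],
  [-0.2,2.3,-1.9,0.5,0],
  [-0.2,2.3,-1.9,0.8,0],
  [-0.2,2.3,-1.9,1,0],
  [-0.2,2.3,-1.9,1,0],
  [-0.2,2.3,-1.9,1,0],
  [-0.2,2.3,-1.9,1,0],
  [-0.2,2.3,-1.8,1,0],
  [-0.2,2.5,-1.7,1,0],
  [-0.2,0,0,0,0],
  [-0.2,0,0,0,0],
  [-0.2,0,0,0,0],
])

```text
t: 4.77
eef_pos: [0.6736, 0.0597, 0.0475]
tool_rot: [0.991, 0.135, -0.001, 0.0]
wrist_force: [-0.8, -1.2, -0.5]
finger_gap: 0.0598
```

```bash
python3 - <<'E'
from bench import env
from h import *
im,c=shot(env,"w4")
rel(env.get_state(),(0.675,0.061,0.0225),None)
E
```

```text
4.7667 [0.6736 0.0597 0.0475] [ 9.908e-01  1.355e-01 -1.400e-03  4.000e-04] 0.059821578823260994 [-0.8 -1.2 -0.5]
yaw 15.51 shift cm [ 0.18 -0.17  2.56]
```

View pics/w4.png

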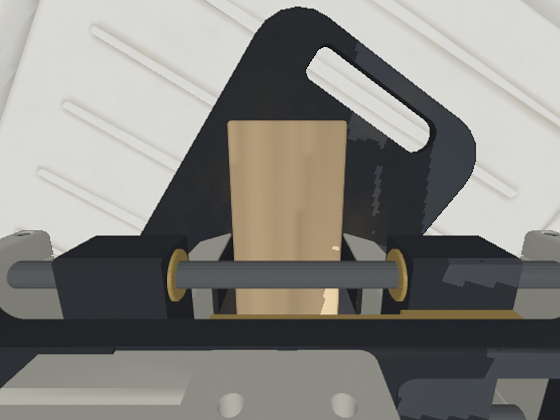

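The spacer (columns 228–347, end at row 121) is over the board and short of the slot. Lowering until it touches.

Call:
play_rows([
  [-0.2,0.2,-0.2,1,0],
  [-0.2,0,0,0.7,0],
  [-0.2,0,0,0.4,0],
  [-0.2,0,0,0.2,0],
  [-0.2,0,0,0.15,0],
  [-0.2,0,0,0,0],
  [-0.2,0,0,0,0],
])

```text
t: 5.4
eef_pos: [0.6762, 0.0628, 0.0244]
tool_rot: [0.991, 0.135, 0.0, 0.0]
wrist_force: [-0.6, 0.8, -0.9]
finger_gap: 0.0598
```

Call:
play_rows([
  [-0.2,0,0,0.1,0],
  [-0.2,0,0,0.1,0],
  [-0.2,0,0,0,0],
])

```text
t: 5.65
eef_pos: [0.6763, 0.0629, 0.0225]
tool_rot: [0.991, 0.135, 0.0, 0.0]
wrist_force: [0.4, -0.4, -0.5]
finger_gap: 0.0599
```

Call:
play_rows([
  [-0.2,0,0,0.1,0],
  [-0.2,0,0,0.1,0],
  [-0.2,0,0,0,0],
])

```text
t: 5.9
eef_pos: [0.6765, 0.0629, 0.0221]
tool_rot: [0.991, 0.135, 0.001, 0.0]
wrist_force: [-5.3, -0.9, 14.3]
finger_gap: 0.0599
```

Call:
play_rows([
  [-0.2,0,0,-0.1,0],
  [0.6,0,0,0,0],
  [0.6,0,0,0,0],
  [0.6,0,0,0,0],
  [0.6,0,0,0,0],
  [0.6,0,0,-1,0],
  [0.6,0,0,-2.5,0],
  [0.6,0,0,-3,0],
  [0.6,0,0,0,0],
  [0.6,0,0,0,0],
])

```text
t: 6.73
eef_pos: [0.6777, 0.0631, 0.0891]
tool_rot: [0.991, 0.135, 0.002, -0.0]
wrist_force: [-0.4, -0.6, 0.1]
finger_gap: 0.0733
```

```bash
python3 - <<'E'
from bench import env
from h import *
im,c=shot(env,"w5")
rel(env.get_state(),(0.5005,-0.183,0.09),15.5)
im=env.get_image("top");c=cam(im);X=cloud(im,c);P=im["pixels"]
cv2.imwrite("pics/t5.png",cv2.resize(P[100:260,120:340,::-1],None,fx=3.6,fy=3.6,interpolation=cv2.INTER_CUBIC))
m=(X[...,2]>.026)&(X[...,2]<.05)
n,l,st,_=cv2.connectedComponentsWithStats(m.astype(np.uint8));i=l[218,248];pts=X[l==i];print(st[i],pts.mean(0),cv2.minAreaRect((pts[:,:2]*1000).astype(np.float32)),np.median(pts[:,2]))
E
```

```text
6.7333 [0.6777 0.0631 0.0891] [ 0.9908  0.1354  0.0023 -0.    ] 0.0733437979870983 [-0.4 -0.6  0.1]
yaw 15.56 shift cm [-23.56  18.97  -0.29]
turn 0.001 shift if turned first [-23.54  18.99  -0.29]
[235 194  27  47 709] [ 0.49832604 -0.1835075   0.03334249] ((501.7614440917969, -184.20895385742188), (137.70196533203125, 56.83930206298828), 14.017500877380371) 0.03350039531892701
```

View pics/w5.png

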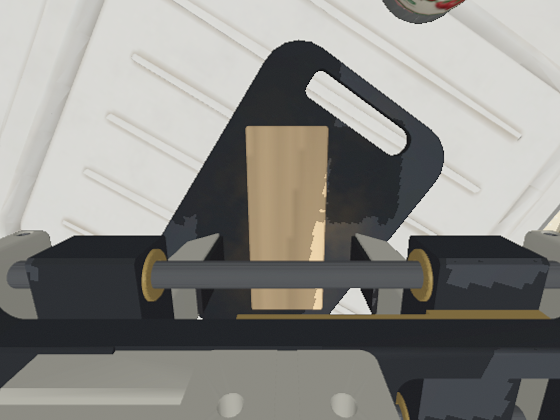

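View pics/t5.png

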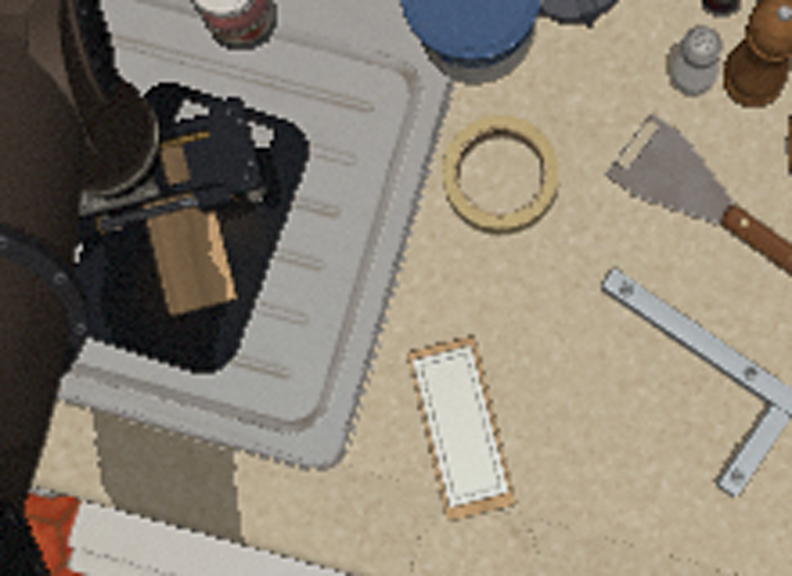

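Call:
play_rows([
  [0.6,-2.3,1.9,-0.5,0],
  [0.6,-2.3,1.9,0,0],
  [0.6,-2.3,1.9,0,0],
  [0.6,-2.3,1.9,0,0],
  [0.6,-2.3,1.9,0,0],
  [0.6,-2.4,1.9,0,0],
  [0.6,-2.4,1.9,0,0],
  [0.6,-2.4,1.9,0,0],
  [0.6,-2.4,1.9,0,0],
  [0.6,-2.4,1.9,0.5,0],
  [0.6,0,0,0,0],
  [0.6,0,0,0,0],
  [0.6,0,0,0,0],
])

```text
t: 7.92
eef_pos: [0.5006, -0.1827, 0.0858]
tool_rot: [0.991, 0.135, -0.0, -0.0]
wrist_force: [0.5, 0.1, -0.5]
finger_gap: 0.0734
```

```bash
python3 - <<'E'
from bench import env
from h import *
im,c=shot(env,"w6")
rel(env.get_state(),(0.5005,-0.1835,0.0345),15.)
cv2.imwrite("pics/w6c.png",cv2.resize(im["pixels"][100:330,190:390,::-1],None,fx=2.6,fy=2.6,interpolation=cv2.INTER_CUBIC))
E
```

```text
7.9167 [ 0.5006 -0.1827  0.0858] [ 9.908e-01  1.354e-01 -4.000e-04 -4.000e-04] 0.07342811066219324 [ 0.5  0.1 -0.5]
yaw 15.64 shift cm [-0.1   0.12  5.14]
turn 0.011 shift if turned first [-0.1   0.12  5.14]
```

View pics/w6c.png

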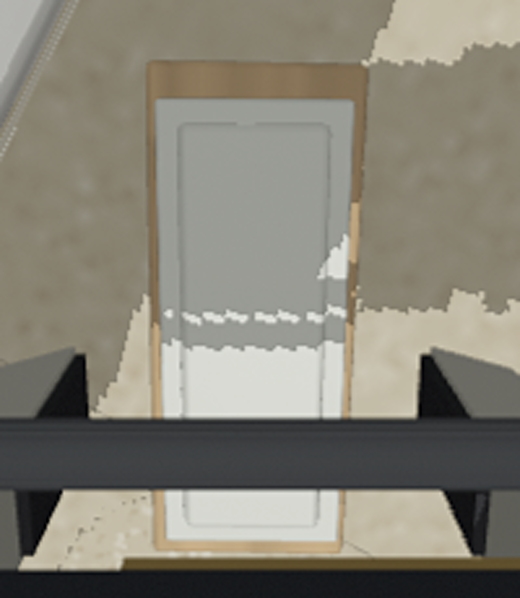

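```bash
python3 - <<'E'
from bench import env
from h import *
im,c=load("w6")
q=lambda a,b,z:plane_pt(190+(a+.5)/2.6-.5,100+(b+.5)/2.6-.5,z,c)
for z,T,B in((.031,(254.5,100),(251.5,540)),(.022,(257,64),(248.5,550))):
    a,b=q(*T,z),q(*B,z);d=a-b;print((a+b)/2,np.linalg.norm(d),np.degrees(np.arctan2(d[1],d[0])))
    rel(env.get_state(),(a+b)/2)
a,b=q(155,100,.031),q(354,100,.031);print(np.linalg.norm(a-b))
E
```

```text
[ 0.49962244 -0.18151778  0.031     ] 0.12849452685785245 15.206558561994898
yaw 15.64 shift cm [-0.13 -0.09  5.49]
[ 0.49932313 -0.18144631  0.022     ] 0.14714134287156552 14.614820981143612
yaw 15.64 shift cm [-0.16 -0.11  6.39]
0.05110218395271185
```

Call:
play_rows([
  [0.6,-0.1,-0.07,2.5,0.007],
  [0.6,0,0,2,0],
  [0.6,0,0,0.6,0],
  [0.6,0,0,0,0],
  [0.6,0,0,0,0],
  [-0.1,0,0,0,0],
  [-0.1,0,0,0,0],
  [-0.1,0,0,0,0],
  [-0.1,0,0,0,0],
  [-0.1,0,0,0,0],
  [-0.1,0,0,0,0],
], newtons=25)

```text
t: 8.88
eef_pos: [0.5, -0.1829, 0.036]
tool_rot: [0.991, 0.132, 0.001, 0.0]
wrist_force: [-0.2, 0.6, 7.0]
finger_gap: 0.0517
```

Call:
play_rows([
  [-0.3,0,0,-0.3,0],
  [-0.3,0,0,-0.7,0],
  [-0.3,0,0,-1.5,0],
  [-0.3,0,0,-2.5,0],
  [-0.3,0,0,-1,0],
  [-0.3,0,0,0,0],
  [-0.3,0,0,0,0],
])

```text
t: 9.47
eef_pos: [0.4998, -0.1829, 0.0955]
tool_rot: [0.991, 0.132, 0.001, 0.0]
wrist_force: [-0.3, -0.9, -3.2]
finger_gap: 0.0517
```

```bash
python3 - <<'E'
from bench import env
from h import *
im,c=shot(env,"w7")
# target: square frame
C=np.array([0.5195,-0.450]);a=np.radians(-125.);ex=np.array([np.cos(a),np.sin(a)]);ey=np.array([-ex[1],ex[0]])
t=C+ex*(-.065-.008)+ey*(-.026-.027);print(t)
rel(env.get_state(),(*t,.08),55.)
im=env.get_image("side");cv2.imwrite("pics/s7.png",cv2.resize(im["pixels"][150:300,180:380,::-1],None,fx=4,fy=4))
E
```

```text
9.4667 [ 0.4998 -0.1829  0.0955] [9.913e-01 1.319e-01 6.000e-04 3.000e-04] 0.051671408465221474 [-0.3 -0.9 -3.2]
[ 0.51795602 -0.35980235]
yaw 15.16 shift cm [-2.82 17.58  1.48]
turn -0.695 shift if turned first [-13.42  11.69   1.48]
```

View pics/s7.png

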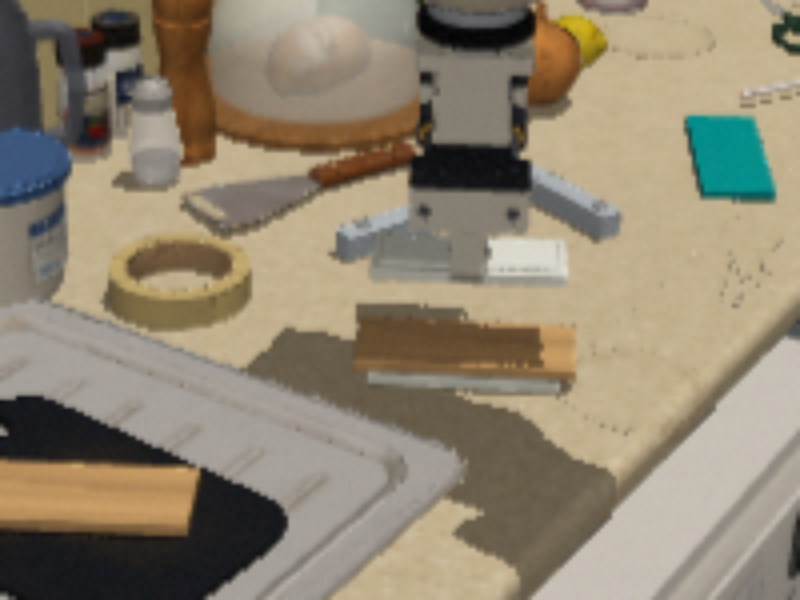

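View pics/w7.png

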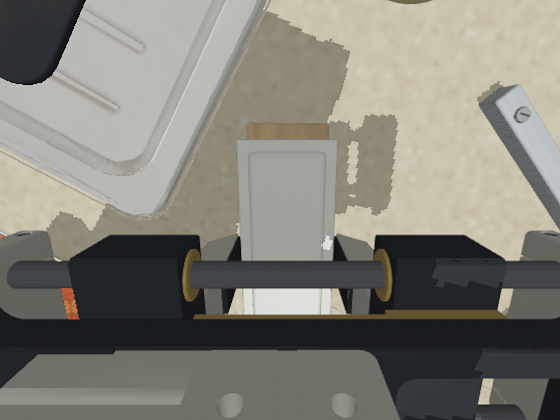

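Call:
play_rows([
  [-0.3,0,0,0,-0.116],
  [-0.3,0,0,0,-0.116],
  [-0.3,0,0,0,-0.116],
  [-0.3,0,0,0,-0.116],
  [-0.3,0,0,0,-0.116],
  [-0.3,0,0,0,-0.115],
  [-0.3,-2,1.7,0,0],
  [-0.3,-2.4,2.1,0.3,0],
  [-0.3,-2.4,2.1,0.3,0],
  [-0.3,-2.4,2.1,0.3,0],
  [-0.3,-2.4,2.1,0.3,0],
  [-0.3,-1.8,1.6,0.3,0],
  [-0.3,0,0,0,0],
  [-0.3,0,0,0,0],
  [-0.3,0,0,0,0],
])

```text
t: 10.82
eef_pos: [0.5179, -0.3585, 0.0789]
tool_rot: [0.887, 0.462, -0.0, -0.001]
wrist_force: [0.4, 0.8, -1.9]
finger_gap: 0.0514
```

```bash
python3 - <<'E'
from bench import env
from h import *
im,c=shot(env,"w8")
rel(env.get_state(),(.518,-.3598,.02),55.)
im=env.get_image("top");np.savez("t8.npz",**im);cv2.imwrite("pics/t8.png",cv2.resize(im["pixels"][150:270,240:380,::-1],None,fx=5,fy=5,interpolation=cv2.INTER_CUBIC))
E
```

```text
10.8167 [ 0.5179 -0.3585  0.0789] [ 8.870e-01  4.618e-01 -3.000e-04 -1.300e-03] 0.05138783847427062 [ 0.4  0.8 -1.9]
yaw 55.07 shift cm [-0.17  0.1   5.94]
turn 0.001 shift if turned first [-0.17  0.1   5.94]
```

View pics/w8.png

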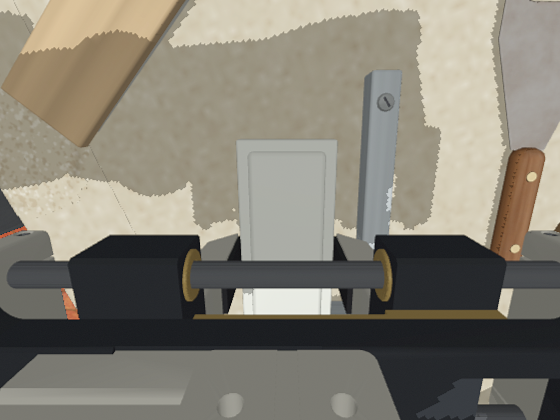

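View pics/t8.png

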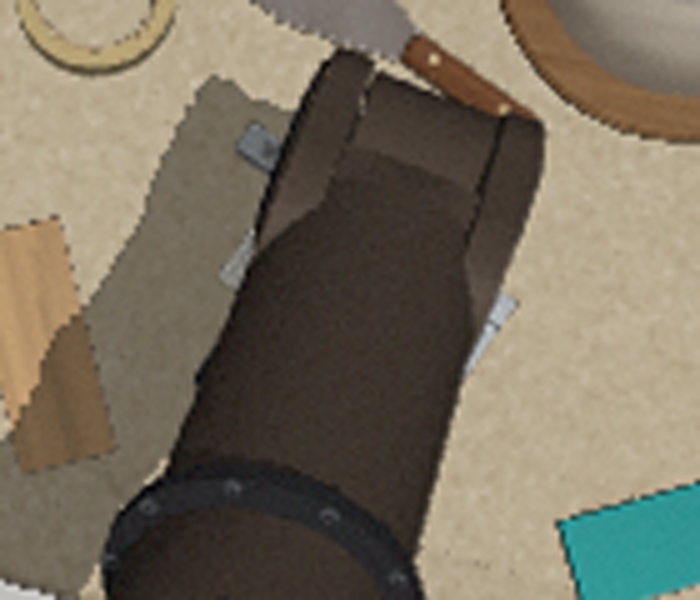

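```bash
python3 - <<'E'
from bench import env
from h import *
im,c=load("w8");cv2.imwrite("pics/w8c.png",cv2.resize(im["pixels"][55:255,330:430,::-1],None,fx=3,fy=3,interpolation=cv2.INTER_CUBIC))
Rt=R.from_quat(im["quat"]).as_matrix();X=(cloud(im,c)-im["tcp"])@Rt
for v in range(80,240,15):
    r=X[v,330:420];k=np.nonzero((r[:,2]+0>im["tcp"][2]-.027)&(r[:,2]<im["tcp"][2]-.018))[0]
    if len(k):print(v,330+k[0],330+k[-1],r[k[0]].round(4),r[k[-1]].round(4))
E
```

```text
80 370 400 [0.1013 0.0541 0.0609] [0.1009 0.0729 0.0584]
95 369 399 [0.092  0.054  0.0607] [0.0917 0.0728 0.0576]
110 368 398 [0.0826 0.0541 0.0609] [0.0824 0.0732 0.0579]
125 368 397 [0.0729 0.0544 0.0594] [0.0729 0.0737 0.0585]
140 367 395 [0.063  0.0544 0.0594] [0.063  0.0729 0.0577]
155 366 394 [0.0529 0.0542 0.0586] [0.053  0.0732 0.0578]
170 365 393 [0.0424 0.0544 0.0595] [0.0426 0.0737 0.0585]
185 364 392 [0.0315 0.0548 0.0609] [0.0321 0.0737 0.0577]
200 363 390 [0.0208 0.0545 0.0594] [0.021  0.0736 0.0584]
215 362 389 [0.0091 0.0548 0.0607] [0.0103 0.0733 0.0569]
230 362 388 [-0.0017  0.055   0.0584] [-0.0015  0.0739  0.0579]
```

View pics/w8c.png

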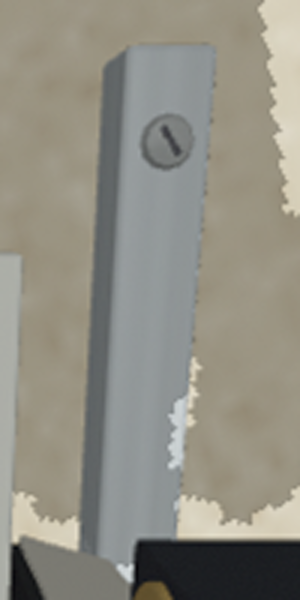

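Call:
play_rows([
  [-0.3,0,0,2,0],
  [-0.3,0,0,2,0],
  [-0.3,0,0,1.2,0],
  [-0.3,0,0,0.7,0],
  [-0.3,0,0,0.3,0],
  [-0.3,0,0,0,0],
  [-0.3,0,0,0,0],
])

```text
t: 11.5
eef_pos: [0.519, -0.3598, 0.019]
tool_rot: [0.887, 0.462, 0.0, 0.0]
wrist_force: [-0.3, -0.2, -1.5]
finger_gap: 0.0517
```

Call:
play_rows([
  [-0.3,0,0,0.2,0],
  [-0.3,0,0,0.15,0],
  [-0.3,0,0,0,0],
])

```text
t: 11.75
eef_pos: [0.5186, -0.3598, 0.0151]
tool_rot: [0.887, 0.462, 0.0, 0.0]
wrist_force: [1.4, 0.8, -2.7]
finger_gap: 0.0517
```

Call:
play_rows([
  [-0.3,0,0,0.1,0],
  [-0.3,0,0,0.05,0],
  [-0.3,0,0,0,0],
])

```text
t: 12.0
eef_pos: [0.5187, -0.3599, 0.0141]
tool_rot: [0.887, 0.462, 0.0, 0.0]
wrist_force: [-0.4, 0.6, 4.9]
finger_gap: 0.0518
```

Call:
play_rows([
  [0.28,0,0,0,0],
  [0.28,0,0,0,0],
  [0.28,0,0,0,0],
  [0.28,0,0,-0.5,0],
  [0.28,0,0,-2,0],
  [0.28,0,0,-3,0],
  [0.28,0,0,0,0],
  [0.28,0,0,0,0],
])

```text
t: 12.67
eef_pos: [0.5199, -0.3604, 0.0705]
tool_rot: [0.887, 0.462, 0.001, 0.002]
wrist_force: [-0.1, -0.2, -1.2]
finger_gap: 0.0586
```

```bash
python3 - <<'E'
from bench import env
from h import *
im,c=shot(env,"w9")
im=env.get_image("side");cv2.imwrite("pics/s9.png",cv2.resize(im["pixels"][150:300,180:380,::-1],None,fx=4,fy=4))
E
```

```text
12.6667 [ 0.5199 -0.3604  0.0705] [0.8871 0.4616 0.0011 0.0018] 0.058612164569343074 [-0.1 -0.2 -1.2]
```

View pics/w9.png

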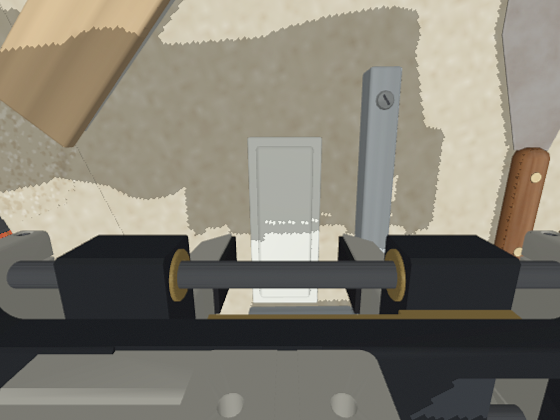

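View pics/s9.png

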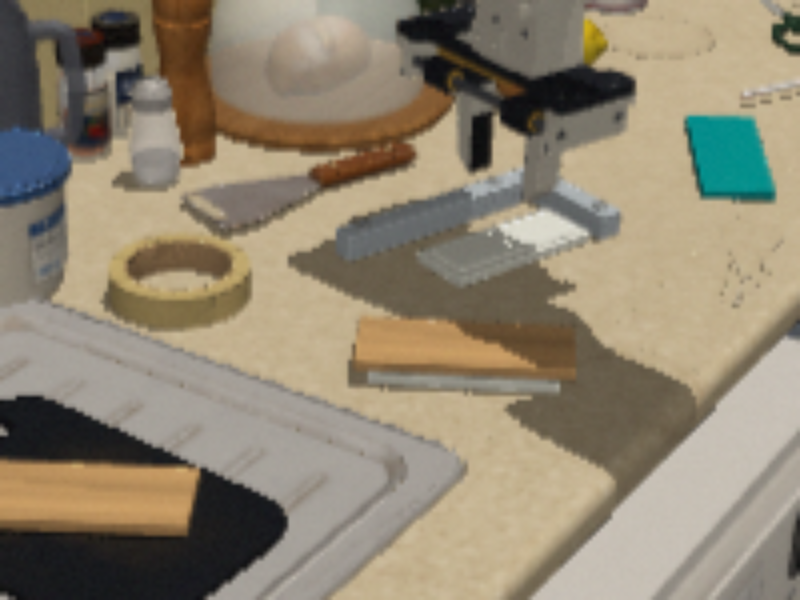

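Call:
play_rows([
  [-1,0,-1.8,0,-0.008],
  [-1,0,-1.8,0,0],
  [-1,0,-1.8,0,0],
  [-1,0,0,0,0],
  [-1,0,0,0,0],
  [-1,0,0,2,0],
  [-1,0,0,2,0],
  [-1,0,0,1,0],
  [-1,0,0,0.6,0],
  [-1,0,0,0,0],
  [-1,0,0,0,0],
])

```text
t: 13.68
eef_pos: [0.4748, -0.3293, 0.0124]
tool_rot: [0.885, 0.465, 0.0, 0.0]
wrist_force: [0.8, 0.4, 0.3]
finger_gap: 0.0004
```

```bash
python3 - <<'E'
from bench import env
from h import *
im,c=shot(env,"w10")
rel(env.get_state(),(.5187,-.3599,.014),54.5)
E
```

```text
13.6833 [ 0.4748 -0.3293  0.0124] [8.852e-01 4.652e-01 1.000e-04 2.000e-04] 0.0003886414938606791 [0.8 0.4 0.3]
yaw 55.44 shift cm [-0.03  5.37 -0.15]
turn 0.016 shift if turned first [ 0.06  5.37 -0.15]
```

View pics/w10.png

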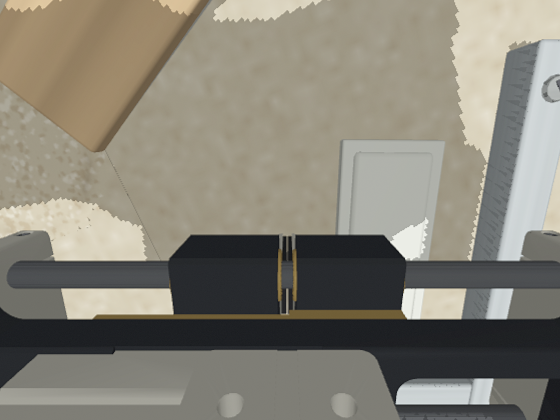

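Call:
play_rows([
  [-1,0,0.5,-0.15,0],
  [-1,0,0.3,0,0],
  [-1,0,0.2,0,0],
  [-1,0,0.2,0,0],
  [-1,0,0.2,0,0],
  [-1,0,0.2,0,0],
  [-1,0,0.2,0,0],
  [-1,0,0.2,0,0],
  [-1,0,0.2,0,0],
  [-1,0,0.2,0,0],
  [-1,0,0.2,0,0],
  [-1,0,0.2,0,0],
  [-1,0,0.2,0,0],
  [-1,0,0.2,0,0],
  [-1,0,0.2,0,0],
  [-1,0,0,0,0],
  [-1,0,0,0,0],
])

```text
t: 15.15
eef_pos: [0.5025, -0.3485, 0.0139]
tool_rot: [0.885, 0.465, 0.0, 0.0]
wrist_force: [-0.3, 0.1, -0.8]
finger_gap: 0.0001
```

```bash
python3 - <<'E'
from bench import env
from h import *
im,c=shot(env,"w11")
rel(env.get_state(),(.5187,-.3599,.014),54.5)
E
```

```text
15.15 [ 0.5025 -0.3485  0.0139] [8.852e-01 4.652e-01 2.000e-04 3.000e-04] 0.00010573328115814115 [-0.3  0.1 -0.8]
yaw 55.44 shift cm [-0.02  1.99 -0.01]
turn 0.016 shift if turned first [ 0.01  1.99 -0.01]
```

View pics/w11.png

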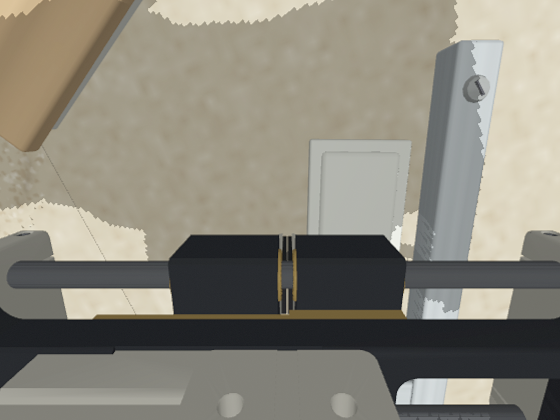

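```bash
cat >> h.py <<'E'
def gap(tag,rows,lo=0.0,hi=.12,H=.0):
    im,c=load(tag);Rt=R.from_quat(im["quat"]).as_matrix();Y=cloud(im,c);X=(Y-im["tcp"])@Rt
    for v in rows:
        z=Y[v,:,2];k=np.nonzero((X[v,:,1]>lo)&(X[v,:,1]<hi)&(z<.05))[0]
        t=k[(z[k]>.0065)&(z[k]<.0165)];b=k[z[k]>.018]
        print(v,"tile",X[v,t[0],1].round(4) if len(t) else None,"bar from",X[v,b[0],1].round(4) if len(b) else None, "worktop px between", int(((z[k]<.005)&(k<b[0])&(k>t[0])).sum()) if len(b) and len(t) else None, "x",X[v,t[0],0].round(3) if len(t) else None)
E
python3 - <<'E'
from h import *
gap("w11",range(145,235,10))
E
```

```text
145 tile 0.0113 bar from 0.0733 worktop px between 18 x 0.062
155 tile 0.011 bar from 0.0728 worktop px between 18 x 0.057
165 tile 0.0111 bar from 0.0731 worktop px between 17 x 0.052
175 tile 0.0112 bar from 0.0728 worktop px between 17 x 0.047
185 tile 0.0108 bar from 0.0729 worktop px between 17 x 0.041
195 tile 0.0109 bar from 0.0724 worktop px between 17 x 0.036
205 tile 0.011 bar from 0.0731 worktop px between 18 x 0.031
215 tile 0.0111 bar from 0.0733 worktop px between 17 x 0.025
225 tile 0.0106 bar from 0.073 worktop px between 18 x 0.019
```

Call:
play_rows([
  [-1,0,0.2,0,0],
  [-1,0,0.2,0,0],
  [-1,0,0.2,0,0],
  [-1,0,0.2,0,0],
  [-1,0,0.1,0,0],
  [-1,0,0,0,0],
])

```text
t: 15.7
eef_pos: [0.5098, -0.3536, 0.0138]
tool_rot: [0.885, 0.465, 0.0, 0.0]
wrist_force: [-0.1, -0.2, 1.0]
finger_gap: 0.0003
```

Call:
play_rows([
  [-1,0,0.1,0,0],
  [-1,0,0.1,0,0],
  [-1,0,0,0,0],
])

```text
t: 15.95
eef_pos: [0.5111, -0.3546, 0.0138]
tool_rot: [0.885, 0.465, -0.0, -0.0]
wrist_force: [-1.1, 0.5, 1.8]
finger_gap: 0.0005
```

Call:
play_rows([
  [-1,0,0.1,0,0],
  [-1,0,0.1,0,0],
  [-1,0,0,0,0],
])

```text
t: 16.2
eef_pos: [0.5116, -0.3551, 0.0136]
tool_rot: [0.885, 0.465, -0.001, -0.001]
wrist_force: [-5.6, 2.5, 5.1]
finger_gap: 0.0006
```

Call:
play_rows([
  [-1,0,-0.5,0,0],
  [-1,0,-0.5,-1,0],
  [-1,2,0,-2,0],
  [-1,2.5,1.5,0,0],
  [-1,2.5,1.6,0,0],
  [-1,2.5,1.6,0,0],
  [-1,0,0,0,0],
  [-1,0,0,0,0],
])

```text
t: 16.87
eef_pos: [0.5993, -0.2965, 0.0446]
tool_rot: [0.884, 0.467, 0.001, 0.0]
wrist_force: [0.0, -0.2, -0.2]
finger_gap: -0.0001
```

```bash
python3 - <<'E'
from bench import env
from h import *
im,c=shot(env,"w12")
im=env.get_image("side");cv2.imwrite("pics/s12.png",cv2.resize(im["pixels"][150:300,180:380,::-1],None,fx=4,fy=4))
E
```

```text
16.8667 [ 0.5993 -0.2965  0.0446] [8.844e-01 4.666e-01 1.100e-03 4.000e-04] -0.00012537231545822888 [ 0.  -0.2 -0.2]
```

View pics/s12.png

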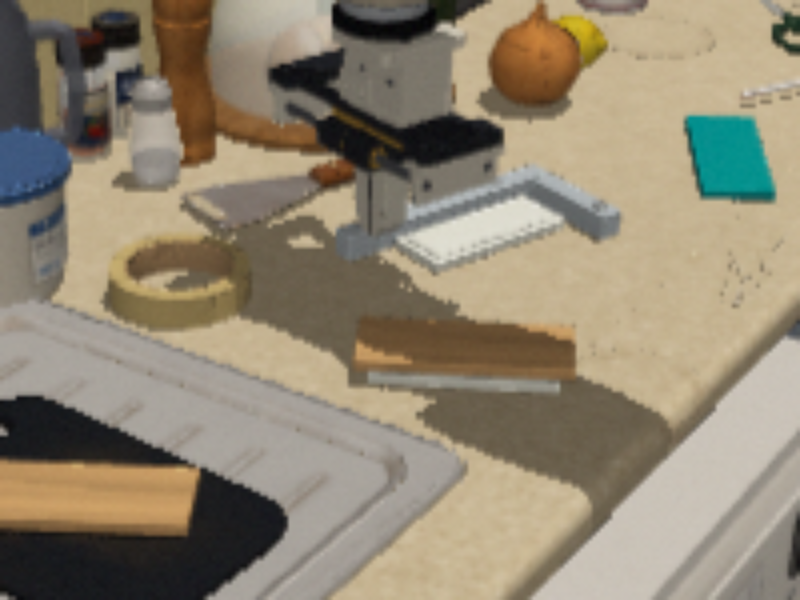

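View pics/w12.png

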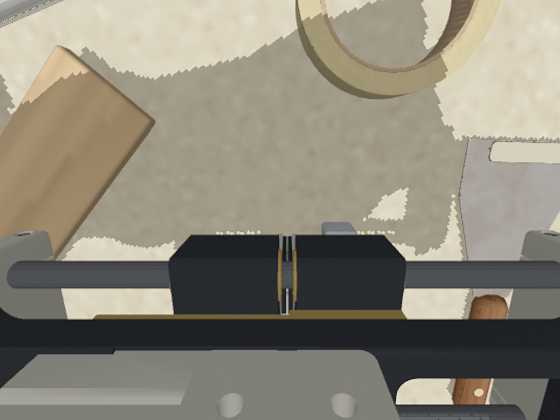

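Call:
play_rows([
  [-1,0,0,1.5,0],
  [-1,0,0,1.2,0],
  [-1,0,-0.1,0.4,0],
  [-1,-0.8,0,0,0],
  [-1,-0.6,0,0,0],
  [-1,-0.3,0,0,0],
  [-1,-0.2,0,0,0],
  [-1,-0.2,0,0,0],
  [-1,-0.2,0,0,0],
  [-1,-0.2,0,0,0],
  [-1,-0.2,0,0,0],
  [-1,0,0,0,0],
  [-1,0,0,0,0],
])

```text
t: 18.05
eef_pos: [0.5809, -0.3203, 0.0129]
tool_rot: [0.885, 0.465, -0.0, 0.0]
wrist_force: [0.4, -0.1, 0.1]
finger_gap: 0.0003
```

```bash
python3 - <<'E'
from bench import env
from h import *
im,c=shot(env,"w13")
rel(env.get_state(),(.5116,-.3551,.0136))
im=env.get_image("side");np.savez("s13.npz",**im);cv2.imwrite("pics/s13.png",cv2.resize(im["pixels"][180:250,250:350,::-1],None,fx=8,fy=8))
E
```

```text
18.05 [ 0.5809 -0.3203  0.0129] [ 8.852e-01  4.651e-01 -1.000e-04  1.000e-04] 0.0002718171464518337 [ 0.4 -0.1  0.1]
yaw 55.45 shift cm [-6.81 -3.74 -0.07]
```

View pics/s13.png

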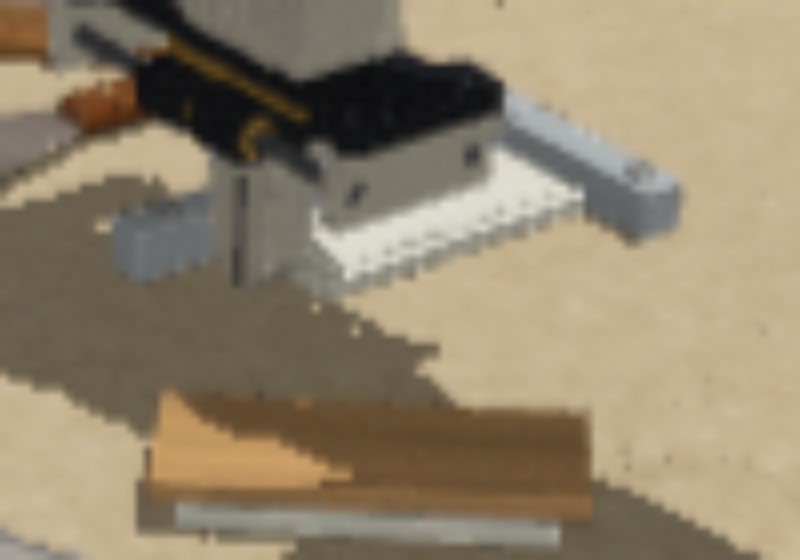

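Call:
play_rows([
  [-1,-0.1,0,0,0],
  [-1,-0.1,0,0,0],
  [-1,0,0,0,0],
])

```text
t: 18.4
eef_pos: [0.5803, -0.3211, 0.0129]
tool_rot: [0.885, 0.465, 0.0, -0.0]
wrist_force: [2.0, 1.8, -0.3]
finger_gap: 0.0005
```

Call:
play_rows([
  [-1,-0.1,0,0,0],
  [-1,-0.1,0,0,0],
  [-1,0,0,0,0],
])

```text
t: 18.65
eef_pos: [0.5801, -0.3212, 0.0129]
tool_rot: [0.885, 0.466, 0.001, -0.001]
wrist_force: [4.2, 5.8, -1.1]
finger_gap: 0.0008
```

Call:
play_rows([
  [-1,0.4,0,0,0],
  [-1,0.6,0,0,0],
  [-1,0,0,-1,0],
  [-1,0,0,-2.5,0],
  [-0.5,0,0,-2.5,0],
  [0.6,0,0,-1.5,0.118],
  [0.6,0,0,0,0.118],
  [0.6,0,0,0,0.118],
  [0.6,0,0,0,0.118],
  [0.6,0,0,0,0.118],
  [0.6,0,0,0,0.118],
  [0.6,0,0,0,0],
])

```text
t: 19.65
eef_pos: [0.5845, -0.3153, 0.0887]
tool_rot: [0.992, 0.127, 0.0, 0.0]
wrist_force: [-0.2, 0.1, 0.8]
finger_gap: 0.0488
```

```bash
python3 - <<'E'
from bench import env
from h import *
s=env.get_state();rel(s,(0.4993,-0.1817,0.085),14.8)
E
```

```text
yaw 14.57 shift cm [ -4.89 -15.07   0.36]
turn -0.004 shift if turned first [ -4.83 -15.09   0.36]
```

Call:
play_rows([
  [0.6,-0.8,-2.5,0,0],
  [0.6,-0.8,-2.5,0,0],
  [0.6,-0.8,-2.5,0,0],
  [0.6,-0.8,-2.5,0.1,0],
  [0.6,-0.8,-2.5,0.1,0],
  [0.6,-0.9,-2.6,0.1,0],
  [0.6,0,0,0,0],
  [0.6,0,0,0,0],
  [0.6,0,0,0,0],
])

```text
t: 20.4
eef_pos: [0.499, -0.1825, 0.0855]
tool_rot: [0.991, 0.131, 0.001, 0.001]
wrist_force: [0.0, -0.5, -0.6]
finger_gap: 0.0735
```

```bash
python3 - <<'E'
from bench import env
from h import *
im,c=shot(env,"w14")
rel(env.get_state(),(0.4993,-0.1815,0.0255),14.6)
cv2.imwrite("pics/w14c.png",cv2.resize(im["pixels"][100:330,190:390,::-1],None,fx=2.6,fy=2.6,interpolation=cv2.INTER_CUBIC))
im=env.get_image("top");np.savez("t14.npz",**im);cv2.imwrite("pics/t14.png",cv2.resize(im["pixels"][165:245,280:360,::-1],None,fx=7.5,fy=7.5,interpolation=cv2.INTER_CUBIC))
E
```

```text
20.4 [ 0.499  -0.1825  0.0855] [9.914e-01 1.306e-01 6.000e-04 5.000e-04] 0.07348993737334658 [ 0.  -0.5 -0.6]
yaw 14.93 shift cm [ 0.05 -0.14  5.99]
turn 0.006 shift if turned first [ 0.05 -0.14  5.99]
```

View pics/w14c.png

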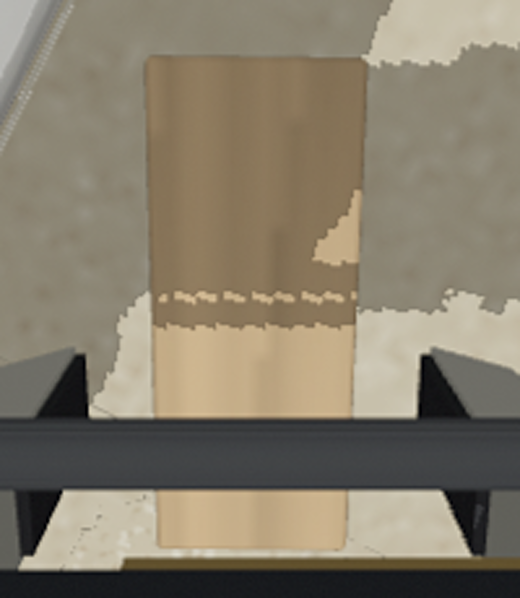

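View pics/t14.png

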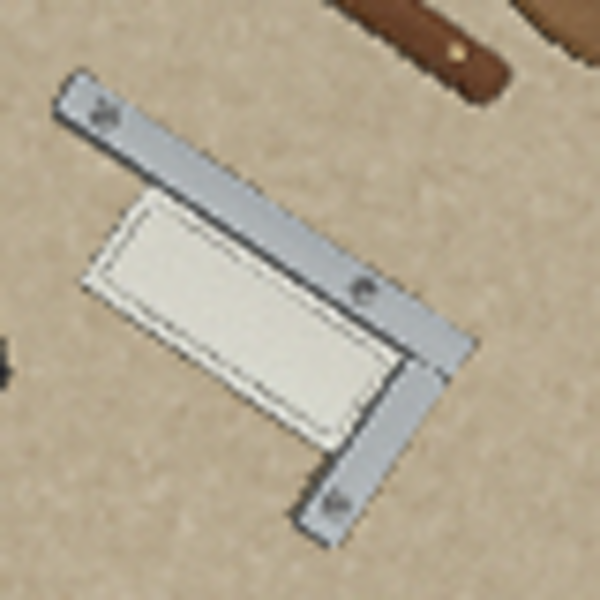

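```bash
python3 - <<'E'
from bench import env
from h import *
def box(tag,z,pts):
    im,c=load(tag);P=np.array([plane_pt(u,v,z,c) for u,v in pts]);Rt=R.from_quat(im["quat"]).as_matrix()
    m=P.mean(0);f=(P[0]+P[1])/2-(P[2]+P[3])/2
    print(tag,m.round(4),"len",np.linalg.norm(f).round(4),"w",np.linalg.norm(P[0]-P[1]).round(4),np.linalg.norm(P[2]-P[3]).round(4),"yaw",np.degrees(np.arctan2(f[1],f[0])).round(2),"tool rel",(Rt.T@(m-im["tcp"])).round(4))
g=lambda a,b:(190+(a+.5)/2.6-.5,100+(b+.5)/2.6-.5)
box("w14",.022,[g(145,58),g(366,60),g(157,548),g(347,548)])
im,c=load("w5");cv2.imwrite("pics/w5c.png",cv2.resize(im["pixels"][100:330,190:390,::-1],None,fx=2.6,fy=2.6,interpolation=cv2.INTER_CUBIC))
E
```

```text
w14 [ 0.499  -0.1814  0.022 ] len 0.1474 w 0.0585 0.0596 yaw 14.65 tool rel [ 0.0002 -0.0011  0.0635]
```

View pics/w5c.png

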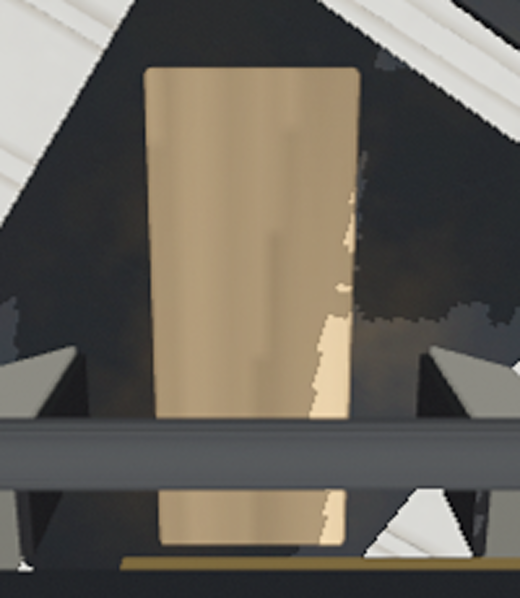

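Call:
play_rows([
  [0.6,0,-0.07,2.5,0.005],
  [0.6,0,0,2,0],
  [0.6,0,0,1,0],
  [0.6,0,0,0.45,0],
  [0.6,0,0,0,0],
  [0.6,0,0,0,0],
  [0,0,0,0,0],
  [0,0,0,0,0],
  [0,0,0,0,0],
  [0,0,0,0,0],
  [0,0,0,0,0],
], newtons=15)

```text
t: 21.42
eef_pos: [0.4987, -0.1813, 0.0261]
tool_rot: [0.992, 0.127, 0.001, 0.0]
wrist_force: [-0.6, 0.2, 6.3]
finger_gap: 0.0597
```

Call:
play_rows([
  [-0.2,0,0,-0.3,0],
  [-0.2,0,0,-0.7,0],
  [-0.2,0,0,-2,0],
  [-0.2,0,0,-2.5,0],
  [-0.2,0,0,-1.5,0],
  [-0.2,0,0,0,0],
  [-0.2,0,0,0,0],
])

```text
t: 22.0
eef_pos: [0.4986, -0.1812, 0.0963]
tool_rot: [0.992, 0.127, 0.001, 0.0]
wrist_force: [0.0, 0.0, -1.1]
finger_gap: 0.0597
```

```bash
cat >> h.py <<'E'
def box(tag,z,pts):
    im,c=load(tag);P=np.array([plane_pt(u,v,z,c) for u,v in pts]);Rt=R.from_quat(im["quat"]).as_matrix()
    m=P.mean(0);f=(P[0]+P[1])/2-(P[2]+P[3])/2
    print(tag,m.round(4),"len",np.linalg.norm(f).round(4),"w",np.linalg.norm(P[0]-P[1]).round(4),np.linalg.norm(P[2]-P[3]).round(4),"yaw",np.degrees(np.arctan2(f[1],f[0])).round(2),"tool rel",(Rt.T@(m-im["tcp"])).round(4))
g=lambda a,b:(190+(a+.5)/2.6-.5,100+(b+.5)/2.6-.5)
E
python3 - <<'E'
from bench import env
from h import *
box("w5",.019,[g(145,69),g(360,69),g(160,545),g(345,545)])
im,c=shot(env,"w15")
cv2.imwrite("pics/w15c.png",cv2.resize(im["pixels"][100:330,190:390,::-1],None,fx=2.6,fy=2.6,interpolation=cv2.INTER_CUBIC))
rel(env.get_state(),(0.675,0.0625,0.07),15.5)
im=env.get_image("side");cv2.imwrite("pics/s15.png",cv2.resize(im["pixels"][150:300,180:380,::-1],None,fx=4,fy=4))
E
```

```text
w5 [0.6752 0.0638 0.019 ] len 0.1481 w 0.0589 0.0597 yaw 15.57 tool rel [-0.0026 -0.0014  0.0701]
22.0 [ 0.4986 -0.1812  0.0963] [9.919e-01 1.270e-01 9.000e-04 4.000e-04] 0.059701600195640706 [ 0.   0.  -1.1]
yaw 14.6 shift cm [ 23.27 -19.1    2.54]
turn -0.016 shift if turned first [ 23.57 -18.73   2.54]
```

View pics/w15c.png

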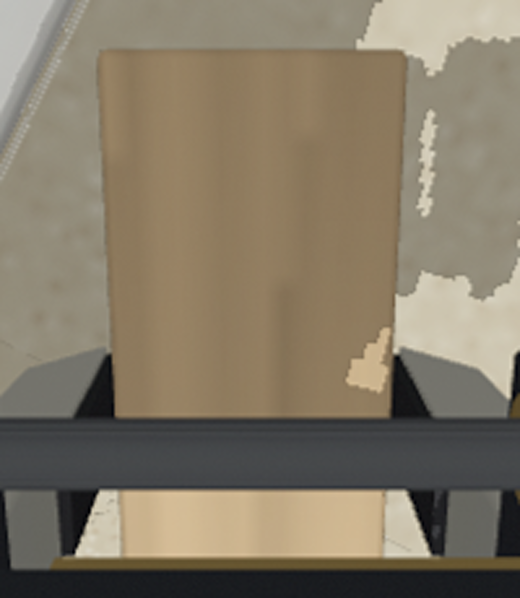

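View pics/s15.png

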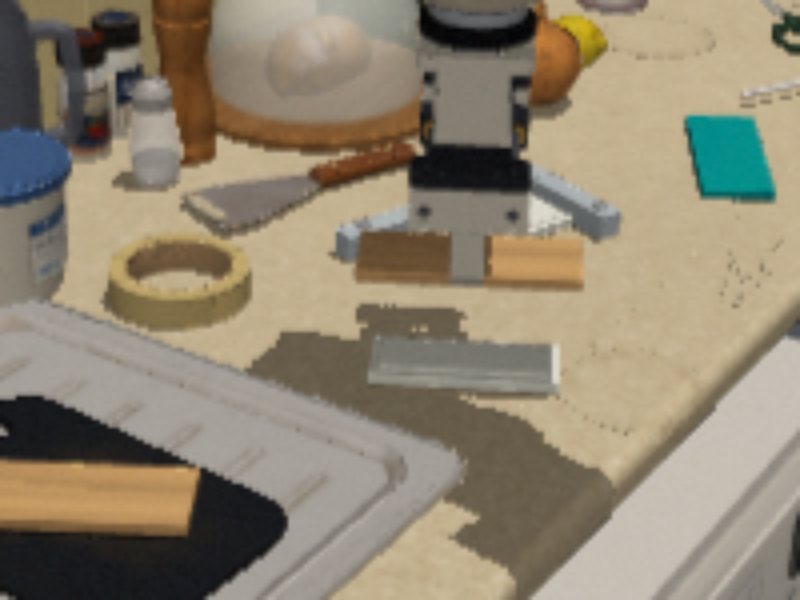

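Call:
play_rows([
  [-0.2,0,0,0,-0.016],
  [-0.2,2.3,-1.9,0,0],
  [-0.2,2.3,-1.9,0,0],
  [-0.2,2.3,-1.9,0,0],
  [-0.2,2.3,-1.9,0.3,0],
  [-0.2,2.4,-1.9,0.3,0],
  [-0.2,2.4,-1.9,0.3,0],
  [-0.2,2.4,-1.9,0.3,0],
  [-0.2,2.4,-1.9,0.3,0],
  [-0.2,2.4,-1.8,0.3,0],
  [-0.2,2.4,-1.8,0.3,0],
  [-0.2,0,0,0,0],
  [-0.2,0,0,0,0],
  [-0.2,0,0,0,0],
])

```text
t: 23.27
eef_pos: [0.6743, 0.0627, 0.073]
tool_rot: [0.991, 0.135, -0.001, 0.0]
wrist_force: [-0.4, -0.8, -0.6]
finger_gap: 0.0594
```

```bash
python3 - <<'E'
from bench import env
from h import *
im,c=shot(env,"w16")
rel(env.get_state(),(0.675,0.0635,0.0325),15.55)
E
```

```text
23.2667 [0.6743 0.0627 0.073 ] [ 9.908e-01  1.352e-01 -1.200e-03  3.000e-04] 0.0593538984512398 [-0.4 -0.8 -0.6]
yaw 15.48 shift cm [ 0.11 -0.15  4.09]
turn -0.001 shift if turned first [ 0.11 -0.15  4.09]
```

View pics/w16.png

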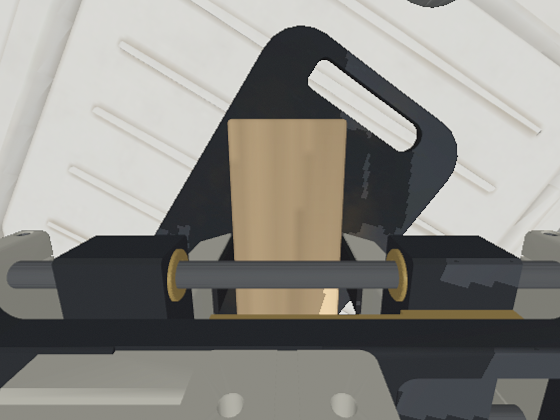

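Call:
play_rows([
  [-0.2,0.1,-0.1,1.5,0],
  [-0.2,0,0,1,0],
  [-0.2,0,0,0.6,0],
  [-0.2,0,0,0.3,0],
  [-0.2,0,0,0.2,0],
  [-0.2,0,0,0.1,0],
  [-0.2,0,0,0,0],
  [-0.2,0,0,0,0],
])

```text
t: 23.98
eef_pos: [0.6762, 0.0645, 0.0378]
tool_rot: [0.991, 0.135, 0.0, -0.0]
wrist_force: [0.7, -0.2, -0.9]
finger_gap: 0.0597
```

Call:
play_rows([
  [-0.2,-0.1,0.05,0.2,0],
  [-0.2,0,0,0.2,0],
  [-0.2,0,0,0,0],
])

```text
t: 24.23
eef_pos: [0.6751, 0.0636, 0.0332]
tool_rot: [0.991, 0.135, 0.0, 0.0]
wrist_force: [0.2, -0.8, 0.1]
finger_gap: 0.0595
```

Call:
play_rows([
  [-0.2,0,0,0.1,0],
  [-0.2,0,0,0,0],
])

```text
t: 24.4
eef_pos: [0.6752, 0.0636, 0.0331]
tool_rot: [0.991, 0.135, 0.0, 0.0]
wrist_force: [-2.8, -0.5, 6.2]
finger_gap: 0.0597
```

Contact was felt at the expected height. Releasing.

Call:
play_rows([
  [-0.2,0,0,0,0],
  [0.6,0,0,0,0],
  [0.6,0,0,0,0],
  [0.6,0,0,0,0],
  [0.6,0,0,0,0],
  [0.6,0,0,-1,0],
  [0.6,0,0,-2.5,0],
  [0.6,0,0,-2,0],
  [0.6,0,0,0,0],
  [0.6,0,0,0,0],
])

```text
t: 25.23
eef_pos: [0.6762, 0.0639, 0.0893]
tool_rot: [0.991, 0.135, 0.002, -0.0]
wrist_force: [0.1, -0.6, -0.2]
finger_gap: 0.0738
```

```bash
python3 - <<'E'
from bench import env
from h import *
im,c=shot(env,"w17")
cv2.imwrite("pics/w17c.png",cv2.resize(im["pixels"][100:330,190:390,::-1],None,fx=2.6,fy=2.6,interpolation=cv2.INTER_CUBIC))
im=env.get_image("side");cv2.imwrite("pics/s17.png",cv2.resize(im["pixels"][180:330,100:360,::-1],None,fx=3,fy=3))
E
```

```text
25.2333 [0.6762 0.0639 0.0893] [ 0.9909  0.1349  0.0016 -0.    ] 0.07382287864144846 [ 0.1 -0.6 -0.2]
```

View pics/w17c.png

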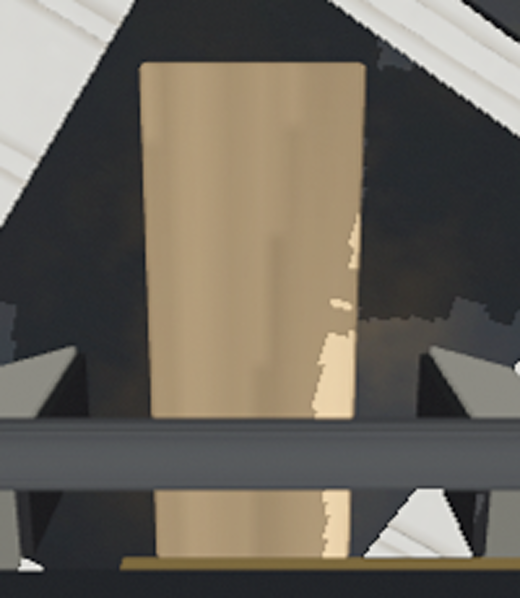

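View pics/s17.png

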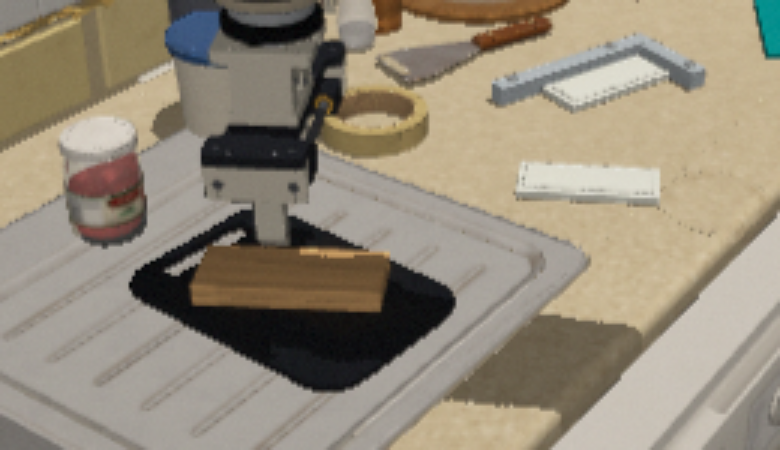

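Call:
play_rows([
  [0.6,0,0,-4,0],
  [0.6,0,0,-4,0],
  [0.6,-2.6,3,-0.5,0],
  [0.6,-2.6,3,-0.5,0],
  [0.6,-2.6,3,-0.5,0],
  [0.6,-2.6,3,-0.5,0],
  [0.6,-2.6,3,-0.5,0],
  [0.6,-2.6,3,-0.5,0],
  [0.6,-2.6,3,-0.5,0],
  [0.6,-2.6,3,0,0],
  [0.6,-2.6,3,0,0],
  [0.6,-2.6,3,0,0],
  [0.6,-2.6,3,0,0],
  [0.6,-2.6,3,0,0],
  [0.6,0,0,0,0],
  [0.6,0,0,0,0],
  [0.6,0,0,0,0],
])

```text
t: 26.75
eef_pos: [0.4705, -0.366, 0.2014]
tool_rot: [0.991, 0.135, -0.0, -0.001]
wrist_force: [0.5, 1.7, 0.3]
finger_gap: 0.0732
```

```bash
python3 - <<'E'
from bench import env
from h import *
im,c=shot(env,"w18")
im=env.get_image("top");np.savez("t18.npz",**im)
E
```

```text
26.75 [ 0.4705 -0.366   0.2014] [ 9.909e-01  1.347e-01 -5.000e-04 -8.000e-04] 0.07323054091155004 [0.5 1.7 0.3]
```

View pics/w18.png

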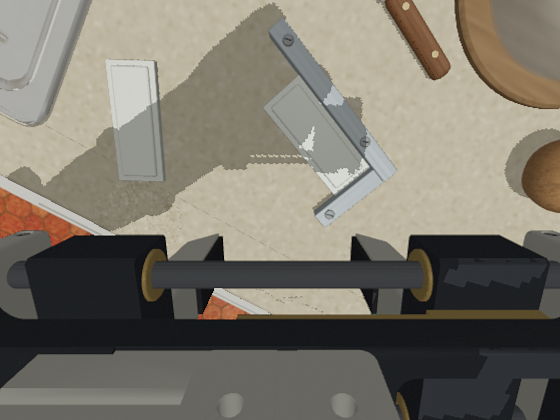

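```bash
python3 - <<'E'
from h import *
p=cv2.imread("pics/w18.png");cv2.imwrite("pics/w18c.png",cv2.resize(p[60:235,255:405],None,fx=3.4,fy=3.4,interpolation=cv2.INTER_CUBIC))
cv2.imwrite("pics/w18d.png",cv2.resize(p[150:220,305:405],None,fx=8,fy=8,interpolation=cv2.INTER_CUBIC))
E
```

```text
(no output)
```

View pics/w18c.png

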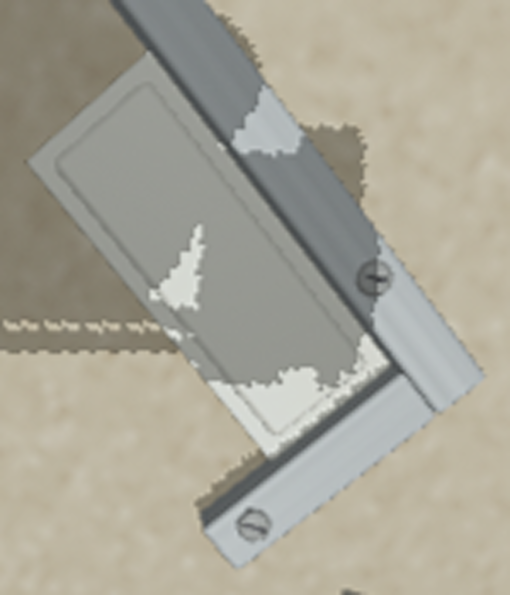

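View pics/w18d.png

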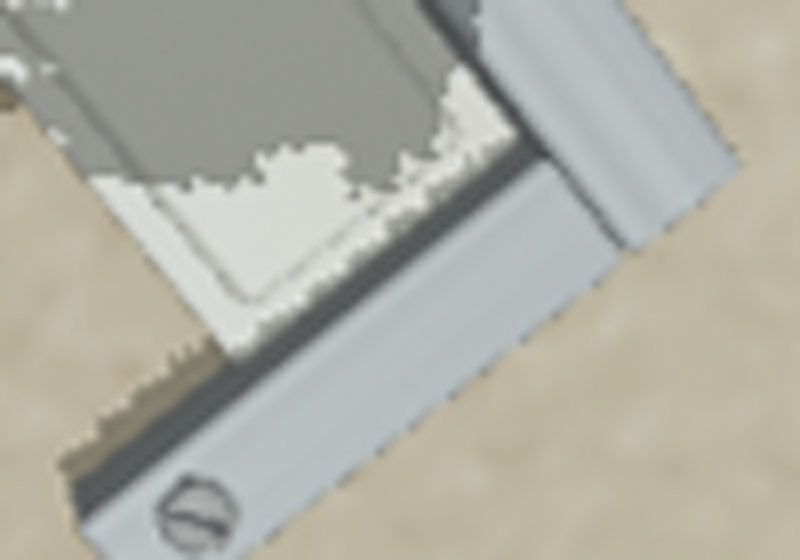

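```bash
python3 - <<'E'
from bench import env
from h import *
box("w17",.029,[g(140,64),g(365,64),g(155,572),g(350,572)])
im=np.load("t18.npz");c=cam(im);X=cloud(im,c);P=im["pixels"].astype(int)
m=(X[...,2]>.02)&(X[...,2]<.04)&(X[...,1]>-.05)&(X[...,1]<.17)&(X[...,0]>.58)&(X[...,0]<.78)
p=X[m];print(m.sum(),p.mean(0),cv2.minAreaRect((p[:,:2]*1000).astype(np.float32)),p[:,2].std())
q=lambda a,b,z,c:plane_pt(255+(a+.5)/3.4-.5,60+(b+.5)/3.4-.5,z,c)
_,c=load("w18")
T=[q(*k,.009,c) for k in((28,160),(150,50),(270,460),(392,366))]
B=[q(110,0,.022,c),q(398,368,.022,c)];S=[q(398,372,.022,c),q(205,527,.022,c)]
an=lambda d:np.degrees(np.arctan2(d[1],d[0]))
print("tile long",an(T[0]-T[2]),an(T[1]-T[3]),"bar",an(B[0]-B[1]),"centre",np.mean(T,0))
e=(B[1]-B[0])[:2];e/=np.linalg.norm(e);n=np.array([-e[1],e[0]]);d=(np.mean(T,0)-B[1])[:2];print("sq xy",d@e,d@n)
E
```

```text
w17 [0.6727 0.0643 0.029 ] len 0.1523 w 0.0588 0.0607 yaw 15.52 tool rel [-0.0035 -0.0014  0.0603]
923 [0.67288912 0.06212013 0.02907124] ((674.05029296875, 63.346778869628906), (151.76580810546875, 61.82247543334961), 16.068307876586914) 0.0027919612844153766
tile long 55.163989090564044 55.48259813398164 bar 56.08036191289299 centre [ 0.53722935 -0.38158164  0.009     ]
sq xy -0.06324831322157816 -0.0243338779037235
```

```bash
python3 -c "
from bench import env
print(env.finish_job())"
```

```text
the job is handed in; nothing more can be done
None
```

The job is finished and handed in at about 27 s of the 72 s allowed; `env.finish_job()` gave no verdict.

- **Spacers:** The upper spacer went onto the middle of the black board and the second one on top of it. The last top-camera reading put the pair's centre at about (0.673, 0.063), within a few millimetres of the board's centre at (0.675, 0.061). The upper face is at z = 29 mm, which is right for two flat plates. The two spacers' yaw readings agree to 0.1°, and their centres to about 3 mm.
- **Tile:** I set the tile down by the square until I felt it touch, released it, then pushed it home with shut fingers. I pushed first against the long bar (about 6 N), then against the stop (about 7 N). The enlarged wrist view shows no worktop between the tile and either face, and the tile parallel to the bar to about 1° (0.013 rad).
- **One reading that disagrees slightly:** My image fit put the tile's centre at (-63.2, -24.3) mm in the square's frame. That is 1 to 2 mm nearer the bars than touching allows. It is within the camera error and inside the limits, but not an independent confirmation of the exact position.
- **Rest of the scene:** The bottom tile, the tape, the scraper and the turquoise plate look unmoved. I judged this from the pictures and did not measure it. The gripper was clear of everything at hand-in.

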